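Clear the headset and rebuild the two-tier desk tray

TASK

The headset has been left standing in the lower tray of the desk organiser: hang it by its headband over the bar of the headset stand. Then take the upper tray off the sloped copy holder and put it on the organiser, level and fully home, with all four corner holes down over their posts. Do not drop either of them, and leave the other things on the desk where they are.

Things in the scene. Friction and masses are not known exactly. Their poses are not given: they have to be found in the camera images.
- organiser: fixed white lower tray, 156 (x) x 206 (y) mm, walls 22 mm high, floor top at 6 mm; origin centre of underside, z up. Four posts at x = +-63, y = +-88 mm: black columns 20 mm across up to a shoulder 80 mm high, each topped by a steel pin 8 mm across, 25 mm long (top 105 mm, last 7 mm tapered). The upper tray rests on the shoulders.
- seat (a point): on the organiser's axis at shoulder height, 80 mm above its origin: where the underside centre of the seated upper tray belongs; axes as the organiser's
- tray: loose white upper tray, 150 (x) x 200 (y) mm, 0.25-0.5 kg; origin centre of underside, z out of it. Floor 8 mm, holes 13 mm across at x = +-63, y = +-88 mm; rim 30 mm high. Carrying rib along x at y = 0, 12 mm thick, 144 long, top at 65 mm: grip across y. Either way round fits. Starts on the copy holder, +x edge up the 35 degree slope, -x edge at the lip.
- rib (a point): on the tray's rib, centre, 50 mm above the tray's underside; axes as the tray's
- holder: fixed black sloped copy holder, board 176 x 215 mm rising towards its +x at 35 degrees (its low edge towards the robot), lip 14 mm high along the low edge; origin on the desk beneath the board's middle, where the board's surface is 72 mm high; top of the board about 125 mm high
- stand: fixed headset stand: foot plate 200 x 85 x 12 mm, a post at x = +83 mm (side away from the robot) carrying a level steel bar 14 mm across along x from -80 (free end, 22 mm ball) to +83 mm, axis 158 mm high, nothing above it; origin on the desk under the bar's middle, z up
- bar (a point): top of the bar's middle, 165 mm above the desk; x along the bar, z up
- headset: loose rigid black headset, about 0.2 kg, 148 mm wide (y), 150 high, upright on its ear cups in the lower tray; origin centre of underside. Flat crown 96 (y) x 24 (x) x 12 mm, top at 150 mm: grip across x, beside its middle to leave the bar free. Ear cups 50 (x) x 24 x 66 (z) mm, 100 mm apart inside. Microphone boom reaches 65 mm to -x from the +y cup.
- crown (a point): underside of the headband's crown, its middle, 138 mm above the headset's origin; the part that rests on the bar
- stapler: bystander: black and steel stapler, 125 mm long; origin centre of its underside, z up; leave it
- mouse: bystander: computer mouse, 105 mm long; origin centre of its underside, z up; leave it
- pen_cup: bystander: round dark steel cup, 76 mm wide and 90 mm high, with pens standing in it (142 mm high); origin centre of its underside, z up; leave it
- mug: bystander: white ceramic mug, 80 mm wide, 90 mm high; origin centre of its underside, z up; leave it
- tape_dispenser: bystander: black desk tape dispenser, 150 mm long, 77 mm high; origin centre of its underside, z up; leave it
There are look-alikes about, which are no part of the job. Leave any turquoise look-alike of the stand alone.

How it is judged:
By the outcome, as a careful person would: the job done as asked, in the order asked, and still so for the second after the job is handed in, with the robot touching nothing.
It also fails if it takes over 61 s, if anything falls off the work surface, if the arm or the gripper's body presses on something with over 40 N, if the wrist force passes 120 N, or if a joint passes its speed limit or range.

ROBOT

A 7-joint arm with a two-finger parallel gripper is mounted at the origin on the work surface. World frame = base frame: x ahead of the robot, y to its left, z up, the work surface at z = 0. Lengths are in m, angles in rad, forces in N, time in s.
With the tool pointing down it reaches from about 0.4 to 0.85 m from the base axis. Payload 10.4 kg.
Tool frame: the origin (TCP) lies midway between the tips of the shut fingers; the grasp point (between the pads) lies 19 mm behind it; y points along the fingers, x is the direction in which the jaws open and shut, and the axes are right-handed (so a half turn about y gives the same grasp; the last joint's range is limited). The gripper opens to 87 mm and grips with 3 to 60 N. Pads are 19 mm wide; open, the fingers measure 117 mm over their backs; the gripper's body (75 mm by 190 mm) begins 51 mm behind the grasp point.
Start: joints at [1.319, 0.332, -0.065, 1.46, 0.022, 1.35, -0.088], TCP at [0.142, -0.609, 0.223] pointing down, gripper open.
Joint ranges: [-2.6, 2.6], [-0.5, 2.12], [-1.47, 1.34], [0.16, 2.42], [-1.27, 4.41], [0.06, 2.06], [-2.6, 2.6]. Speed limits (rad/s): [2.22, 2.22, 2.79, 2.79, 3.14, 3.14, 3.14].

INTERFACE

Orientations are given as a unit quaternion [x, y, z, w].
In Python, from bench import r gives the robot as it stands. The module is installed in compiled form; this text tells all that it offers.
- The arm moves only by the tool arm_command, never from a script. Its argument "deltas" is one flat list of numbers, 6 for each row, row after row: the shift along the tool's x, y, z in m, then the turn, a rotation vector about the tool's x, y, z in degrees. In form: [tx, ty, tz, ax, ay, az, tx, ty, tz, ax, ay, az, ...]. A call has 1 to 8 rows; each row is the pose to reach, as a shift and turn from the pose commanded when the call began, along the tool's axes at that moment; what a row does not reach only later rows make up. A row lasts 1/8 s, in which the tool goes at most 62.5 mm and 10.7 degrees, less where a joint would pass 70% of its speed; a pose out of reach is approached as far as the arm can. A call with a gripper value outside its range is refused whole. "hand" is the opening, from 0 (shut) to 1 (fully open), set as the call begins (left out, the last holds). The fingers move at their own pace and stop on an object; "grip_force" is the grip in N (left out, the last holds). Time passes only in rows, so rows that repeat a pose let the fingers close. It gives the time, the measured TCP pose, the force and the opening at its end, in the units of the state.
- r.read_state(): the state, without advancing time (a new reading comes with each control period).
- r.camera(name): name is "scene" or "top" or "wrist"; returns a dict with "image" (420x560x3 uint8, red, green, blue), "intrinsics" (3x3 intrinsics, pixels), "k1" (the pictures are not rectified: a ray, as slopes to the right and down, at radius r is drawn at 1 + k1 r^2 times it, then the intrinsics apply), "world_from_camera" (4x4, takes a point from camera to world coordinates); the wrist camera has in their place "hand_eye" (4x4, takes a point from camera to tool coordinates, whose origin is the TCP and whose axes are the tool frame's). Camera axes: x right, y down, z forward; pixel columns grow to the right and rows downward; lengths in m; the calibration is good to about 2 mm. A picture is of the moment at which its call begins: read the wrist's pose just before it. There is no depth.
- r.close_job(): hands the job in, once; it reports no verdict.
Trained networks look in a picture, given as the dict that the camera call returned (one of the last four; its "shot" number tells which), for a name from the list of things; names that differ only in an ending like _2 or _b are one class to them, and where a whole thing is asked for, a point or a joint stands for the part that bears it (a point fixed in the world has none). Each returns a list of dicts, best first, with "conf" (0 to 1); they miss things now and then, are a little off and sometimes report something else, mostly with a low value. They report only what shows in the picture. A call takes as long as a camera call. They do not tell look-alikes from the thing itself.
- r.boxes_of(picture, query): "centre" ([row, column] in pixels, amid what is visible of it).
- r.regions_of(picture, query): "region" (420x560 bool, what is visible of it) and "centre" ([row, column] in pixels, amid what is visible of it).
The state is a dict: "time": time; "joint_positions": joint angles; "joint_vel": joint speeds; "joint_torque": joint torques, N m; "ee_pos": TCP position; "eef_rot": TCP orientation; "ft_force": force on the tool from outside, world axes, zero at the start; "torque": the same for the moment, N m; "width": finger opening in m.
Only numpy, scipy, OpenCV 4.12 (cv2) and the standard library are available. Lean on these libraries where they do the work, as an engineer would, in place of code of your own. Each camera call takes 0.05 s, during which the arm holds its last target.

## Working session

There is one attempt and no reset: what is moved stays moved. The work goes in short steps, Python scripts to look and compute and a tool call to move; the robot and the scene stay as the last step left them, time stands still between calls to the robot, and variables do not carry over. Pictures are saved under pics/ and viewed, and the job is handed in when it is done.

Besides the shell and the picture viewer there is one more tool, called by a JSON object that holds its "api" and its "payload". arm_command: Moves the arm, as the interface text tells. Its arguments: {"type":"object","properties":{"deltas":{"type":"array","items":{"type":"number"}},"hand":{"type":"number"},"grip_force":{"type":"number"}},"required":["deltas"]}

```bash
ls; mkdir -p pics; python3 - <<'E'
from bench import r
import cv2,numpy as np
s=r.read_state(); print({k:np.round(v,3) for k,v in s.items()})
for n in("scene","top","wrist"):
    p=r.camera(n); cv2.imwrite(f"pics/{n}0.png",p["image"][:,:,::-1]); print(n,p["shot"],p["intrinsics"],p["k1"],np.round(p.get("world_from_camera",p.get("hand_eye")),4))
E
```

```text
pics
{'time': np.float64(0.0), 'joint_positions': array([ 1.319,  0.333, -0.065,  1.461,  0.022,  1.35 , -0.089]), 'joint_vel': array([ 0.001, -0.002,  0.001,  0.003, -0.   , -0.   ,  0.   ]), 'joint_torque': array([ 0.0000e+00, -6.2325e+01,  2.5000e-02, -3.8991e+01, -6.1000e-02,
        4.0000e-02,  0.0000e+00]), 'ee_pos': array([ 0.142, -0.608,  0.222]), 'eef_rot': array([-0.553,  0.44 , -0.439,  0.554]), 'ft_force': array([-0.254, -0.884, -1.255]), 'torque': array([ 0.018,  0.032, -0.018]), 'width': np.float64(0.087)}
scene 1 [[469.13832181   0.         279.40254143]
 [  0.         469.13832181 213.84332626]
 [  0.           0.           1.        ]] -0.15989043331483146 [[-0.0178  0.7165 -0.6974  1.4774]
 [ 0.9998  0.0173 -0.0076  0.1094]
 [ 0.0066 -0.6974 -0.7166  1.0882]
 [ 0.      0.      0.      1.    ]]
top 2 [[431.6028222    0.         283.44048191]
 [  0.         431.6028222  205.67029732]
 [  0.           0.           1.        ]] -0.10129828008752162 [[ 0.0282 -0.9968  0.0746  0.4607]
 [-0.9993 -0.0265  0.0245  0.0762]
 [-0.0225 -0.0753 -0.9969  1.2763]
 [ 0.      0.      0.      1.    ]]
wrist 3 [[329.73657056   0.         287.52679985]
 [  0.         329.73657056 203.03435638]
 [  0.           0.           1.        ]] -0.02850860786843441 [[ 1.000e+00 -6.000e-04  8.000e-04  1.000e-04]
 [-1.000e-03 -2.980e-01  9.546e-01 -1.631e-01]
 [-3.000e-04 -9.546e-01 -2.980e-01  8.140e-02]
 [ 0.000e+00  0.000e+00  0.000e+00  1.000e+00]]
```

View pics/scene0.png

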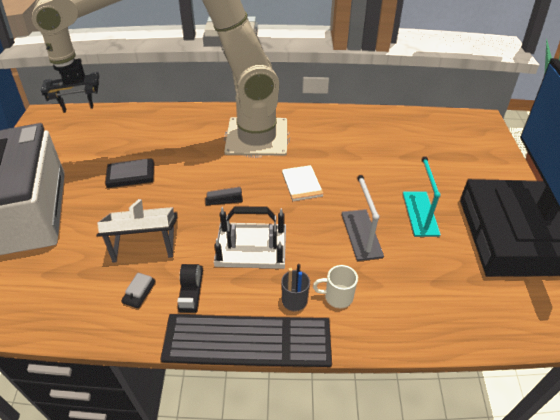

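View pics/top0.png

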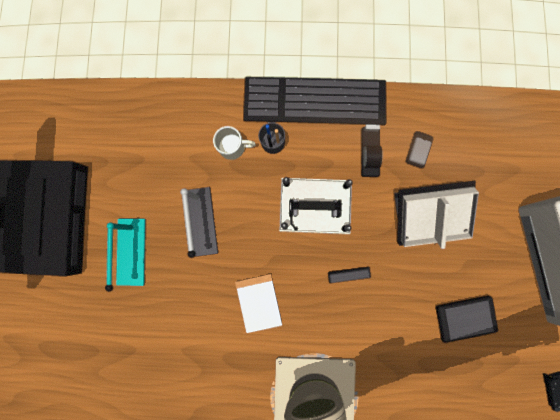

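View pics/wrist0.png

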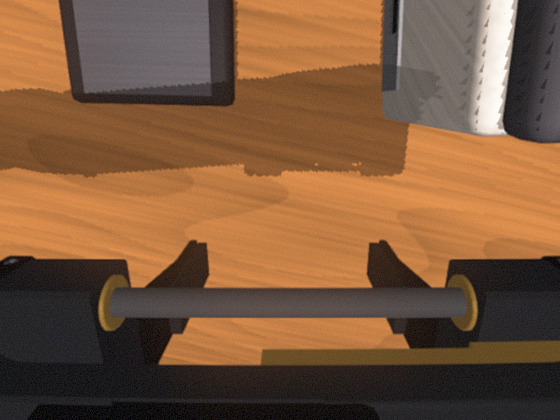

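The scene and top pictures each show two stands. The grey/steel stand is at top (220,200) and scene (235,362). The turquoise look-alike is at top (250,125) and scene (213,420). The grey one fits the steel bar in the description. I'll confirm with crops.

```bash
cat > h.py <<'E'
import numpy as np, cv2
from scipy.spatial.transform import Rotation as R
from scipy.optimize import least_squares
def proj(p,W,cam):
    """W: world_from_camera"""
    P=np.atleast_2d(p); c=(P-W[:3,3])@W[:3,:3]
    s=c[:,:2]/c[:,2:]; s=s*(1+cam["k1"]*(s**2).sum(1,keepdims=True))
    K=cam["intrinsics"]; return s*[K[0,0],K[1,1]]+[K[0,2],K[1,2]]   # col,row
def ray(px,W,cam):
    K=cam["intrinsics"]; d=(np.asarray(px,float)-[K[0,2],K[1,2]])/[K[0,0],K[1,1]]
    u=d.copy()
    for _ in range(30): u=d/(1+cam["k1"]*(u**2).sum())
    v=W[:3,:3]@np.array([u[0],u[1],1]); return W[:3,3],v
def atz(px,z,W,cam):
    o,v=ray(px,W,cam); return o+v*(z-o[2])/v[2]
def wristW(s,cam):
    T=np.eye(4);T[:3,:3]=R.from_quat(s["eef_rot"]).as_matrix();T[:3,3]=s["ee_pos"]; return T@cam["hand_eye"]
E
python3 - <<'E'
from bench import r
from h import *
import pickle
D={}
for n in("scene","top"):
    p=r.camera(n); D[n]={k:p[k] for k in("image","intrinsics","k1","world_from_camera")}
    for q in("organiser","tray","holder","stand","headset","rib","crown","bar","mug","pen_cup","tape_dispenser","mouse","stapler"):
        print(n,q,[(np.round(b["centre"]).astype(int).tolist(),round(b["conf"],2)) for b in r.boxes_of(p,q)[:3]])
pickle.dump(D,open("d0.pkl","wb"))
def crop(n,r0,r1,c0,c1,f,name): cv2.imwrite(name,cv2.resize(D[n]["image"][r0:r1,c0:c1,::-1],None,fx=f,fy=f,interpolation=cv2.INTER_CUBIC))
crop("top",165,245,265,365,8,"pics/t_org.png")
crop("top",170,265,175,225,6,"pics/t_st.png")
crop("top",175,255,388,488,8,"pics/t_tray.png")
crop("scene",195,275,205,295,8,"pics/s_org.png")
crop("scene",170,265,335,395,6,"pics/s_st.png")
crop("scene",195,265,90,185,8,"pics/s_tray.png")
E
```

```text
scene organiser [([244, 249], 0.65)]
scene tray [([222, 139], 0.85)]
scene holder [([231, 138], 0.69)]
scene stand [([212, 422], 0.89), ([229, 364], 0.57)]
scene headset [([212, 245], 0.64)]
scene rib []
scene crown [([212, 250], 0.9)]
scene bar [([211, 424], 0.7), ([232, 364], 0.63)]
scene mug [([286, 338], 0.72), ([290, 299], 0.38)]
scene pen_cup [([291, 296], 0.86)]
scene tape_dispenser [([288, 188], 0.81)]
scene mouse [([287, 140], 0.71), ([221, 139], 0.2), ([212, 248], 0.18)]
scene stapler [([196, 227], 0.82), ([286, 186], 0.24)]
top organiser [([200, 317], 0.98), ([223, 200], 0.64)]
top tray [([214, 438], 0.81)]
top holder [([194, 415], 0.63), ([199, 316], 0.56)]
top stand [([221, 201], 0.82)]
top headset [([206, 313], 0.68)]
top rib [([214, 437], 0.69)]
top crown [([207, 314], 0.6), ([152, 372], 0.46)]
top bar [([221, 198], 0.95), ([252, 128], 0.66)]
top mug [([196, 317], 0.69), ([140, 232], 0.57)]
top pen_cup [([138, 272], 0.68)]
top tape_dispenser [([152, 368], 0.65), ([277, 348], 0.6)]
top mouse [([150, 420], 0.79)]
top stapler [([278, 348], 0.87), ([141, 231], 0.65)]
```

View pics/t_org.png

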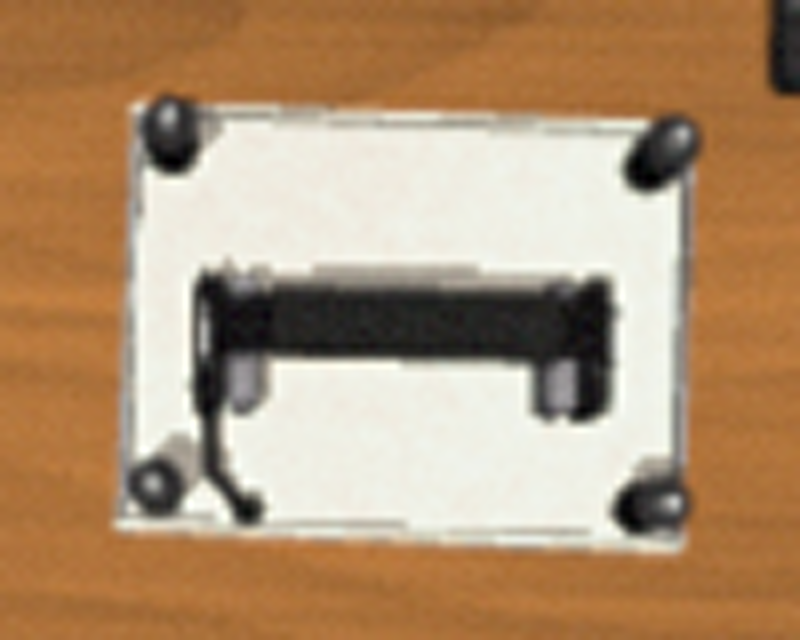

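View pics/t_st.png

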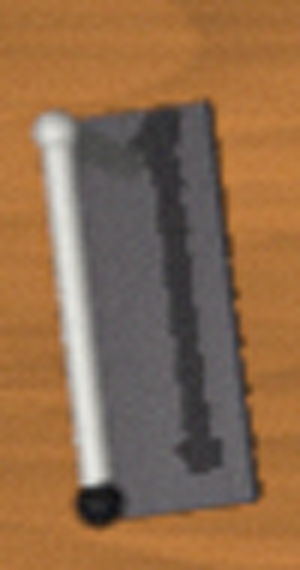

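View pics/t_tray.png

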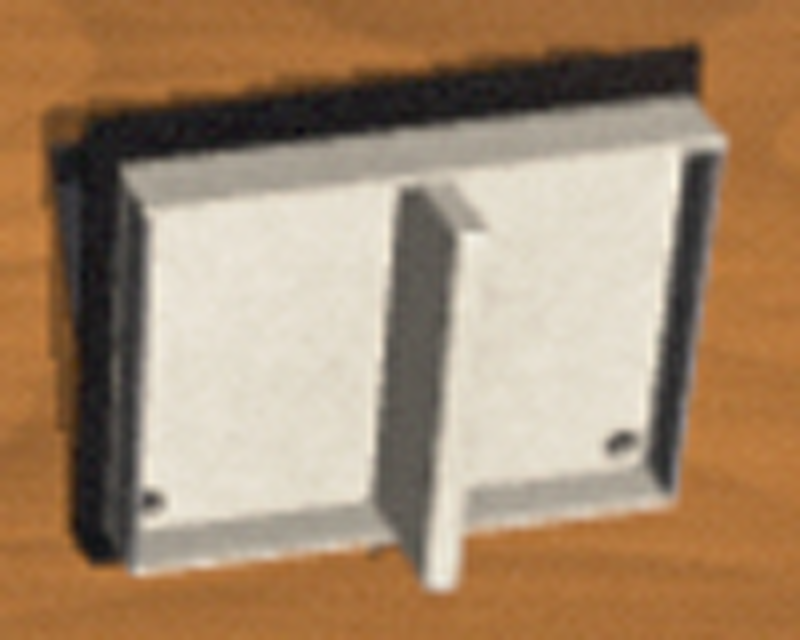

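View pics/s_org.png

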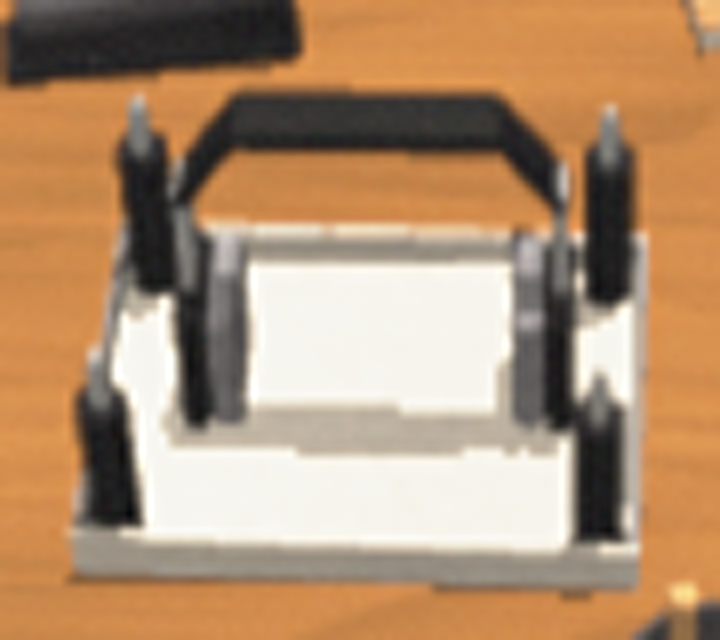

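View pics/s_st.png

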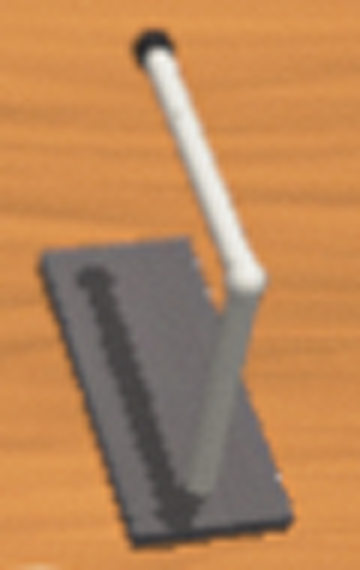

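View pics/s_tray.png

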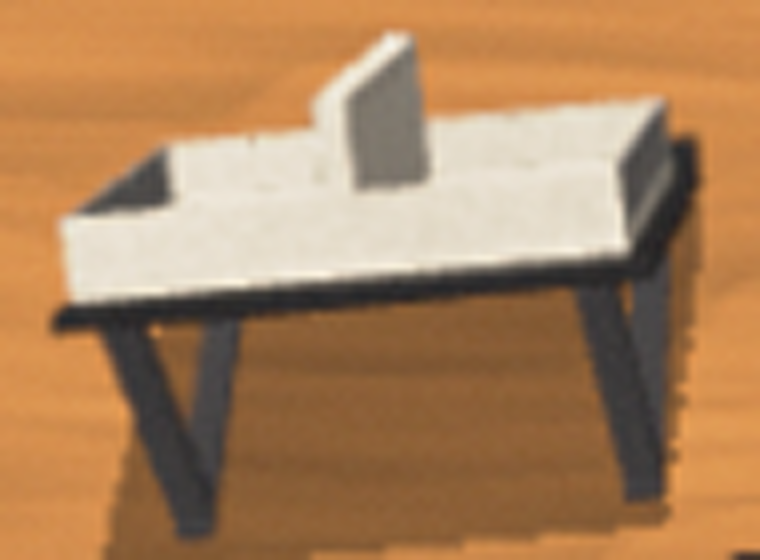

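Crops confirm that the grey stand, with a steel bar and a black ball at its free end, is the right one. The turquoise one stays untouched. In the crops the organiser pins, headset crown, bar ends and tray corners are all distinct, so I'll fit poses from both cameras.

```bash
cat > fit.py <<'E'
from h import *
import pickle
D=pickle.load(open("d0.pkl","rb"))
def o(c0,r0,f,u): return np.array([c0+(u[0]+.5)/f-.5, r0+(u[1]+.5)/f-.5])
def fit(obs,T,x0,lab):
    # obs: list (cam,px,localpt)
    def res(x):
        Rm,t=T(x); e=[]
        for c,px,l in obs: e.append(proj(Rm@np.array(l)/1000+t,D[c]["world_from_camera"],D[c])[0]-px)
        return np.array(e)
    s=least_squares(lambda x:res(x).ravel(),x0,loss="soft_l1",x_scale=[.01,.01]+[.1]*(len(x0)-2) if len(x0)==3 else 1.0)
    print(lab,np.round(s.x,4)); 
    for ob,e in zip(obs,res(s.x)): print("   ",ob[0],ob[2],np.round(e,1))
    return s.x
P=lambda z:(lambda x:(R.from_euler("z",x[2]).as_matrix(),np.array([x[0],x[1],z])))
t=lambda u:o(265,165,8,u); s=lambda u:o(205,195,8,u)
obs=[("top",t(a),b) for a,b in [((133,103),(78,103,22)),((117,528),(-78,103,22)),((685,549),(-78,-103,22)),((170,115),(63,88,105)),((150,482),(-63,88,105)),((682,130),(63,-88,105)),((670,498),(-63,-88,105))]]
obs+=[("scene",s(a),b) for a,b in [((138,98),(-63,-88,105)),((610,108),(-63,88,105)),((97,350),(63,-88,105)),((600,378),(63,88,105)),((74,541),(78,-103,22)),((637,556),(78,103,22)),((75,578),(78,-103,0)),((637,588),(78,103,0))]]
fit(obs,P(0),[.48,0,0],"organiser")
obs=[("top",t(a),b) for a,b in [((412,320),(0,0,150)),((272,283),(12,48,150)),((550,357),(-12,-48,150)),((272,350),(-12,48,150)),((550,290),(12,-48,150))]]
obs+=[("scene",s(a),b) for a,b in [((237,92),(-12,-48,150)),((498,95),(-12,48,150)),((232,147),(12,-48,138)),((505,150),(12,48,138))]]
fit(obs,P(.006),[.48,0,0],"headset")
t=lambda u:o(175,170,6,u); s=lambda u:o(335,170,6,u)
obs=[("top",t(a),b) for a,b in [((100,503),(-80,0,158)),((55,130),(83,0,158)),((207,102),(100,-42.5,12)),((258,500),(-100,-42.5,12))]]
obs+=[("scene",s(a),b) for a,b in [((153,46),(-80,0,158)),((245,272),(83,0,158)),((42,252),(-100,-42.5,12)),((190,240),(-100,42.5,12)),((133,536),(100,-42.5,12)),((292,520),(100,42.5,12))]]
fit(obs,P(0),[.45,.3,0],"stand")
t=lambda u:o(388,175,8,u); s=lambda u:o(90,195,8,u)
obs=[("top",t(a),b) for a,b in [((122,165),(75,100,0)),((700,98),(75,-100,0)),((150,208),(75,100,30)),((727,140),(75,-100,30)),((135,573),(-75,100,30)),((677,503),(-75,-100,30)),((455,232),(72,6,65)),((485,231),(72,-6,65)),((425,588),(-72,6,65)),((458,588),(-72,-6,65)),((152,502),(-63,88,8)),((622,443),(-63,-88,8))]]
obs+=[("scene",s(a),b) for a,b in [((75,300),(75,-100,0)),((628,250),(75,100,0)),((62,218),(75,-100,30)),((620,165),(75,100,30)),((165,150),(-75,-100,30)),((665,100),(-75,100,30)),((316,103),(72,-6,65)),((350,97),(72,6,65)),((390,35),(-72,-6,65)),((412,38),(-72,6,65))]]
T=lambda x:(R.from_euler("ZYX",[x[3],x[4],x[5]]).as_matrix(),np.array(x[:3]))
x=fit(obs,T,[.45,-.3,.08,0,-.6,0],"tray"); print(np.rad2deg(x[3:]))
T3=lambda x:(R.from_euler("ZYX",[x[3],np.deg2rad(-35),0]).as_matrix(),np.array(x[:3]))
fit(obs,T3,[.45,-.3,.08,0],"tray35")
E
python3 fit.py
```

```text
organiser [ 0.5594  0.0141 -0.0099]
    top (78, 103, 22) [-0.1 -0.4]
    top (-78, 103, 22) [-0.2 -0.2]
    top (-78, -103, 22) [-0.2 -0.2]
    top (63, 88, 105) [-0.3 -0.5]
    top (-63, 88, 105) [ 0.5 -0.4]
    top (63, -88, 105) [ 0.1 -0.1]
    top (-63, -88, 105) [0.3 0. ]
    scene (-63, -88, 105) [-0.2 -0. ]
    scene (-63, 88, 105) [0.  0.2]
    scene (63, -88, 105) [-0.2  0.4]
    scene (63, 88, 105) [ 0.1 -1.4]
    scene (78, -103, 22) [-0.4 -0.8]
    scene (78, 103, 22) [ 0.3 -0.7]
    scene (78, -103, 0) [ 0.2 -0.8]
    scene (78, 103, 0) [ 0.2 -0. ]
headset [0.5497 0.0185 0.0043]
    top (0, 0, 150) [ 0.2 -0. ]
    top (12, 48, 150) [-0.7 -0.4]
    top (-12, -48, 150) [1.3 0.4]
    top (-12, 48, 150) [-0.9  0.4]
    top (12, -48, 150) [ 1.4 -0.4]
    scene (-12, -48, 150) [-0.2 -1.2]
    scene (-12, 48, 150) [ 1.1 -1.1]
    scene (12, -48, 138) [0. 1.]
    scene (12, 48, 138) [0.  1.1]
stand [0.4997 0.3541 0.1622]
    top (-80, 0, 158) [-0.2 -2.9]
    top (83, 0, 158) [ 0.  -2.3]
    top (100, -42.5, 12) [0.4 0.4]
    top (-100, -42.5, 12) [0.2 1.2]
    scene (-80, 0, 15
[... 1158 characters left out ...]
 -0.4]
    top (75, 100, 30) [-0.6  0.1]
    top (75, -100, 30) [-0.1 -0.4]
    top (-75, 100, 30) [-0.6 -0. ]
    top (-75, -100, 30) [-0.2 -0.1]
    top (72, 6, 65) [0.4 0.4]
    top (72, -6, 65) [ 1.2 -0. ]
    top (-72, 6, 65) [-0.1  0.4]
    top (-72, -6, 65) [-0.  -0.2]
    top (-63, 88, 8) [-0.7  0.5]
    top (-63, -88, 8) [0.  0.2]
    scene (75, -100, 0) [-0.2  0.3]
    scene (75, 100, 0) [-0.   0.3]
    scene (75, -100, 30) [-0.1  0.3]
    scene (75, 100, 30) [-0.2  0.7]
    scene (-75, -100, 30) [-0.4 -0.7]
    scene (-75, 100, 30) [ 0.  -0.1]
    scene (72, -6, 65) [-0.7 -0.6]
    scene (72, 6, 65) [-0.7 -0.2]
    scene (-72, -6, 65) [-0.6  0.2]
    scene (-72, 6, 65) [ 0.5 -0.5]
```

```bash
cat >> fit.py <<'E'
print("-----")
t=lambda u:o(175,170,6,u); s=lambda u:o(335,170,6,u)
obs=[("top",t(a),b) for a,b in [((100,503),(-80,0,158)),((55,130),(83,0,158))]]
obs+=[("scene",s(a),b) for a,b in [((153,46),(-80,0,158)),((245,272),(83,0,158))]]
fit(obs,P(0),[.45,.3,0],"bar only")
fit(obs,lambda x:(R.from_euler("z",x[2]).as_matrix(),np.array([x[0],x[1],x[3]])),[.45,.3,0,0],"bar only z")
obs=[("top",t(a),b) for a,b in [((207,102),(100,-42.5,12)),((258,500),(-100,-42.5,12))]]
obs+=[("scene",s(a),b) for a,b in [((42,252),(-100,-42.5,12)),((190,240),(-100,42.5,12)),((133,536),(100,-42.5,12)),((292,520),(100,42.5,12))]]
fit(obs,P(0),[.45,.3,0],"foot")
t=lambda u:o(265,165,8,u); s=lambda u:o(205,195,8,u)
obs=[("top",t(a),b) for a,b in [((412,283),(12,0,150)),((412,357),(-12,0,150))]]
obs+=[("scene",s(a),b) for a,b in [((370,93),(-12,0,150)),((370,149),(12,0,138))]]
fit(obs,lambda x:(np.eye(3),np.array(x)),[.55,.02,0.006],"headset z")
E
python3 fit.py | sed -n '/-----/,$p'
python3 - <<'E'
import cv2,numpy as np
from h import *
import pickle
D=pickle.load(open("d0.pkl","rb"))["top"]
a=cv2.resize(D["image"][190:230,285:345,::-1],None,fx=12,fy=12,interpolation=cv2.INTER_CUBIC)
cv2.imwrite("pics/t_hs.png",np.clip(a.astype(float)*3,0,255).astype(np.uint8))
E
```

```text
-----
bar only [0.492  0.3533 0.164 ]
    top (-80, 0, 158) [0.  0.1]
    top (83, 0, 158) [0.2 0.6]
    scene (-80, 0, 158) [0.1 0.2]
    scene (83, 0, 158) [0.2 1. ]
bar only z [0.4928 0.3526 0.1638 0.0034]
    top (-80, 0, 158) [ 0.  -0.2]
    top (83, 0, 158) [0.1 0.2]
    scene (-80, 0, 158) [-0.  -0.5]
    scene (83, 0, 158) [0.1 0.4]
foot [0.5044 0.3548 0.1544]
    top (100, -42.5, 12) [ 0.5 -1.2]
    top (-100, -42.5, 12) [-0.3 -0.3]
    scene (-100, -42.5, 12) [-0.4 -0.6]
    scene (-100, 42.5, 12) [ 0.3 -1. ]
    scene (100, -42.5, 12) [-0.3 -0. ]
    scene (100, 42.5, 12) [ 0.7 -0.5]
headset z [0.5497 0.0188 0.0057]
    top (12, 0, 150) [0.2 0. ]
    top (-12, 0, 150) [-0. -0.]
    scene (-12, 0, 150) [ 0.3 -1. ]
    scene (12, 0, 138) [-0.1  1. ]
```

View pics/t_hs.png

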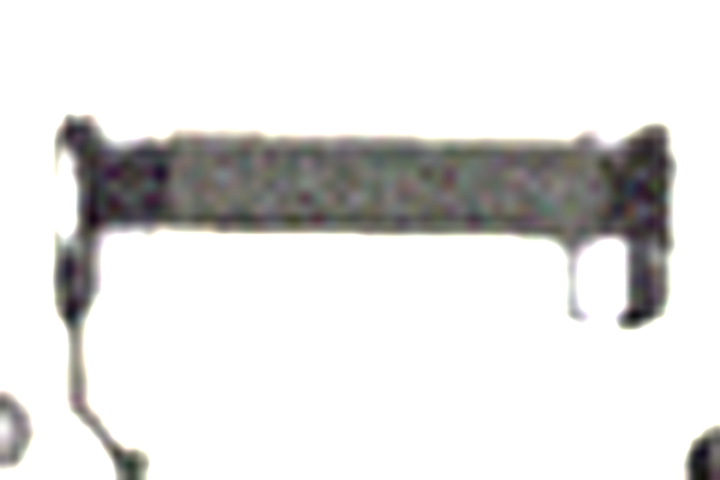

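```bash
cat >> h.py <<'E'
def plan(p,xdir,s=None,ydir=(0,0,-1)):
    """delta from measured pose to pose p with tool x near xdir, tool y along ydir; prints shift (tool axes) and rotvec deg"""
    from bench import r
    s=s or r.read_state()
    y=np.array(ydir,float);y/=np.linalg.norm(y);x=np.array(xdir,float);x-=y*(x@y);x/=np.linalg.norm(x)
    Rt=np.c_[x,y,np.cross(x,y)]; R0=R.from_quat(s["eef_rot"]).as_matrix()
    d=R0.T@(np.array(p)-s["ee_pos"]); v=np.rad2deg(R.from_matrix(R0.T@Rt).as_rotvec())
    print("delta",np.round(d,4),np.round(v,2)); return d,v
def show():
    from bench import r
    s=r.read_state(); M=R.from_quat(s["eef_rot"]).as_matrix()
    print("t",round(s["time"],2),"pos",np.round(s["ee_pos"],4),"x",np.round(M[:,0],3),"y",np.round(M[:,1],3),"z",np.round(M[:,2],3),"F",np.round(s["ft_force"],1),"M",np.round(s["torque"],2),"w",round(float(s["width"]),4),"q",np.round(s["joint_positions"],2)); return s
E
python3 - <<'E'
from h import *
s=show()
c,sn=np.cos(.01),np.sin(.01)
p=np.array([.5497,.017,0])+28e-3*np.array([-sn,c,0])
print(p)
plan([p[0],p[1],.30],[c,sn,0]); plan([p[0],p[1],.30],[-c,-sn,0])
E
```

```text
t 1.55 pos [ 0.1418 -0.6087  0.2226] x [ 0.227 -0.974  0.   ] y [ 0. -0. -1.] z [0.974 0.227 0.   ] F [ 0.4 -0.1 -0.4] M [ 0.04 -0.01  0.04] w 0.0872 q [ 1.32  0.33 -0.06  1.46  0.02  1.35 -0.09]
[0.54942   0.0449986 0.       ]
delta [-0.5442 -0.0775  0.5453] [ 0.000e+00 -7.746e+01  1.000e-02]
delta [-0.5442 -0.0775  0.5453] [-1.0000e-02  1.0254e+02  0.0000e+00]
```

{"api": "arm_command", "payload": {"deltas": [-0.02,-0.015,0.02,0,-3,0,-0.055,-0.03,0.055,0,-8,0,-0.095,-0.045,0.095,0,-13.5,0,-0.135,-0.06,0.135,0,-19,0,-0.175,-0.07,0.175,0,-25,0,-0.215,-0.0775,0.215,0,-31,0,-0.255,-0.0775,0.255,0,-37,0,-0.295,-0.0775,0.295,0,-42.5,0], "hand": 1}}

```text
time: 2.55
ee_pos: [0.3629, -0.2528, 0.3004]
eef_rot: [0.676, -0.208, 0.208, -0.676]
ft_force: [1.2, -0.8, 0.4]
width: 0.0869
```

```bash
python3 - <<'E'
from h import *
s=show()
plan([.5494,.045,.30],[1,.01,0])
E
```

```text
t 2.55 pos [ 0.3629 -0.2528  0.3004] x [ 0.827 -0.562  0.001] y [ 0.001 -0.001 -1.   ] z [ 0.562  0.827 -0.   ] F [ 1.2 -0.8  0.4] M [-0.07 -0.05  0.02] w 0.0869 q [ 0.98 -0.09 -0.44  1.76 -0.04  1.46 -0.05]
delta [-1.320e-02  2.000e-04  3.511e-01] [  0.05 -34.78   0.05]
```

{"api": "arm_command", "payload": {"deltas": [-0.002,0,0.05,0,-5,0,-0.004,0,0.1,0,-10,0,-0.006,0,0.15,0,-15.5,0,-0.008,0,0.2,0,-21,0,-0.01,0,0.25,0,-26,0,-0.012,0,0.3,0,-31,0,-0.013,0,0.335,0,-34,0,-0.013,0,0.351,0,-34.8,0]}}

```text
time: 3.55
ee_pos: [0.5501, 0.0443, 0.2999]
eef_rot: [-0.707, -0.003, 0.004, 0.707]
ft_force: [0.0, -0.2, -0.4]
width: 0.0867
```

```bash
python3 - <<'E'
from bench import r
from h import *
s=show(); p=r.camera("wrist"); cv2.imwrite("pics/w1.png",p["image"][:,:,::-1])
W=wristW(s,p)
c=r.boxes_of(p,"crown"); print(c)
for l in [(12,48,156),(12,-48,156),(-12,48,156),(-12,-48,156)]:
    q=np.array(l)/1000; a=.01; q=np.array([.5497+q[0]*np.cos(a)-q[1]*np.sin(a),.017+q[0]*np.sin(a)+q[1]*np.cos(a),q[2]]); print(l,np.round(proj(q,W,p)))
E
```

```text
t 3.55 pos [0.5501 0.0443 0.2999] x [ 1.    0.01 -0.  ] y [-0.     0.001 -1.   ] z [-0.01   1.     0.001] F [ 0.  -0.2 -0.4] M [-0.03 -0.11  0.01] w 0.0867 q [ 0.53  0.22 -0.81  1.5   0.16  1.49 -0.27]
[{'centre': [192.3, 284.1], 'conf': 0.56}]
(12, 48, 156) [[300. 168.]]
(12, -48, 156) [[299. 260.]]
(-12, 48, 156) [[275. 168.]]
(-12, -48, 156) [[276. 260.]]
```

View pics/w1.png

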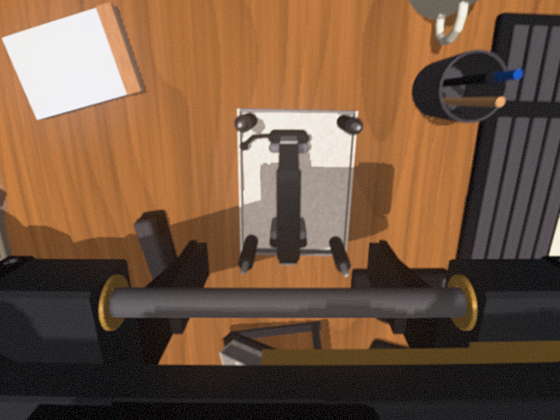

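The wrist view shows the crown at cols 276–300, rows 168–262, which matches my prediction. The pen cup, with its rim near (85,460), is clear of the fingers. Next I descend and grip.

{"api": "arm_command", "payload": {"deltas": [-0.0005,0.025,0,0,0,0,-0.0005,0.06,0,0,0,0,-0.0005,0.1,0,0,0,0,-0.0005,0.135,0,0,0,0,-0.0005,0.158,0,0,0,0,-0.0005,0.169,0,0,0,0,-0.0005,0.169,0,0,0,0]}}

```text
time: 4.53
ee_pos: [0.549, 0.0414, 0.131]
eef_rot: [0.707, 0.002, -0.002, -0.707]
ft_force: [0.8, -0.3, 0.6]
width: 0.0868
```

{"api": "arm_command", "payload": {"deltas": [0,0,0,0,0,0,0,0,0,0,0,0,0,0,0,0,0,0,0,0,0,0,0,0,0,0,0,0,0,0,0,0,0,0,0,0], "hand": 0, "grip_force": 35}}

```text
time: 5.28
ee_pos: [0.5492, 0.0425, 0.131]
eef_rot: [0.707, 0.003, -0.003, -0.707]
ft_force: [-0.3, -0.1, 0.2]
width: 0.0348
```

```bash
python3 - <<'E'
from h import *
s=show()
E
```

```text
t 5.28 pos [0.5492 0.0425 0.131 ] x [1.    0.007 0.   ] y [ 0. -0. -1.] z [-0.007  1.    -0.   ] F [-0.3 -0.1  0.2] M [-0.03 -0.13  0.07] w 0.0348 q [ 0.5   0.34 -0.79  1.74  0.26  1.17 -0.35]
```

{"api": "arm_command", "payload": {"deltas": [0,0,0,0,0,0,0,0,0,0,0,0,0,0,0,0,0,0,0,0,0,0,0,0]}}

```text
time: 5.78
ee_pos: [0.5493, 0.0425, 0.1311]
eef_rot: [0.707, 0.003, -0.002, -0.707]
ft_force: [0.8, -0.8, -0.2]
width: 0.0237
```

```bash
python3 - <<'E'
from h import *
s=show()
E
```

```text
t 5.78 pos [0.5493 0.0425 0.1311] x [1.    0.007 0.   ] y [ 0. -0. -1.] z [-0.007  1.    -0.   ] F [ 0.8 -0.8 -0.2] M [-0.03 -0.28 -0.01] w 0.0237 q [ 0.5   0.34 -0.79  1.74  0.26  1.17 -0.35]
```

{"api": "arm_command", "payload": {"deltas": [0,-0.01,0,0,0,0,0,-0.03,0,0,0,0,0,-0.06,0,0,0,0,0,-0.095,0,0,0,0,0,-0.13,0,0,0,0,0,-0.16,0,0,0,0,0,-0.185,0,0,0,0,0,-0.195,0,0,0,0]}}

```text
time: 6.78
ee_pos: [0.5495, 0.0429, 0.3285]
eef_rot: [0.707, 0.004, -0.002, -0.707]
ft_force: [0.2, -0.1, -1.9]
width: 0.0235
```

```bash
python3 - <<'E'
from bench import r
from h import *
s=show(); p=r.camera("scene"); cv2.imwrite("pics/s2.png",cv2.resize(p["image"][120:280,150:450,::-1],None,fx=2.6,fy=2.6))
p=r.camera("wrist"); cv2.imwrite("pics/w2.png",p["image"][:,:,::-1])
plan([.4879,.3782,.328],[np.cos(.163),np.sin(.163),0])
E
```

```text
t 6.78 pos [0.5495 0.0429 0.3285] x [1.    0.008 0.003] y [ 0.003 -0.    -1.   ] z [-0.008  1.    -0.   ] F [ 0.2 -0.1 -1.9] M [-0.   -0.15 -0.02] w 0.0235 q [ 0.53  0.21 -0.82  1.45  0.16  1.54 -0.27]
delta [-0.0591 -0.0009  0.3359] [ 0.01 -8.92  0.1 ]
```

View pics/s2.png

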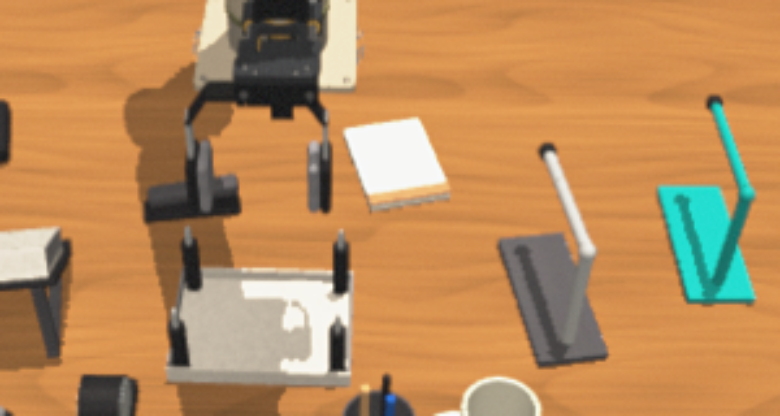

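View pics/w2.png

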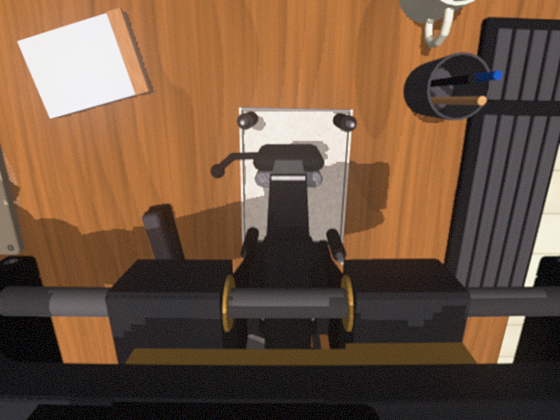

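The headset is held upright, with the stand visible at about (235,555) in the crop. I move over the bar now.

{"api": "arm_command", "payload": {"deltas": [-0.003,-0.001,0.015,0,-0.4,0,-0.01,-0.001,0.05,0,-1.3,0,-0.018,-0.001,0.1,0,-2.7,0,-0.027,-0.001,0.155,0,-4.1,0,-0.037,-0.001,0.21,0,-5.6,0,-0.046,-0.001,0.265,0,-7,0,-0.054,-0.001,0.31,0,-8.3,0,-0.059,-0.001,0.336,0,-8.9,0]}}

```text
time: 7.88
ee_pos: [0.4851, 0.3815, 0.3259]
eef_rot: [-0.705, -0.058, 0.06, 0.705]
ft_force: [0.4, -0.8, -2.3]
width: 0.0237
```

{"api": "arm_command", "payload": {"deltas": [0,0,0,0,0,0,0,0,0,0,0,0]}}

```text
time: 8.12
ee_pos: [0.4876, 0.3778, 0.3264]
eef_rot: [0.705, 0.057, -0.058, -0.704]
ft_force: [0.8, -0.0, -1.7]
width: 0.0235
```

```bash
python3 - <<'E'
from bench import r
from h import *
s=show(); p=r.camera("scene"); cv2.imwrite("pics/s3.png",cv2.resize(p["image"][100:290,270:470,::-1],None,fx=3,fy=3))
p=r.camera("wrist"); cv2.imwrite("pics/w3.png",p["image"][:,:,::-1])
W=wristW(s,p)
e=np.array([np.cos(.163),np.sin(.163),0]); b=np.array([.492,.353,.158])
print(np.round(proj(np.array([b-.08*e,b,b+.083*e]),W,p)))
M=R.from_quat(s["eef_rot"]).as_matrix()
cr=s["ee_pos"]+M@np.array([0,-.019,-.0255]); print("crown mid",cr)
plan([.4879,.3782,.328],e)
E
```

```text
t 8.12 pos [0.4876 0.3778 0.3264] x [ 0.987  0.162 -0.001] y [-0.001 -0.001 -1.   ] z [-0.162  0.987 -0.001] F [ 0.8 -0.  -1.7] M [-0.05 -0.11  0.01] w 0.0235 q [-0.06  0.43 -0.96  1.27  0.35  1.61 -0.8 ]
[[213. 206.]
 [289. 206.]
 [367. 206.]]
crown mid [0.49170081 0.35263163 0.34539216]
delta [-0.0002 -0.0012  0.0012] [ 0.05 -0.12 -0.  ]
```

View pics/s3.png

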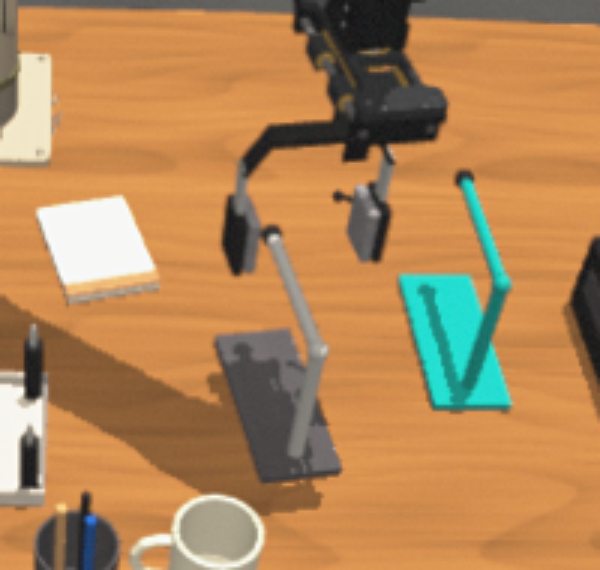

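View pics/w3.png

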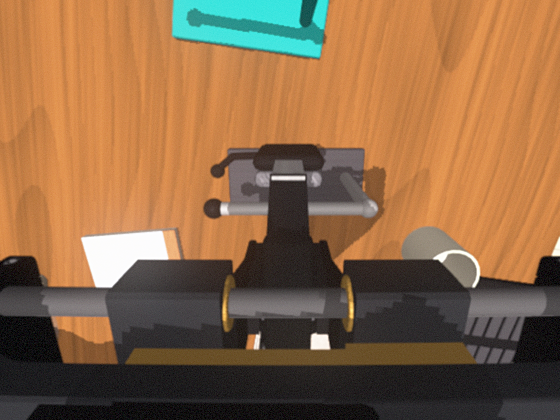

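The bar shows at row 209 in the wrist view, with the ball at col 213 and the post end at col 370. It lies between the cups and under the crown's middle, so I lower.

{"api": "arm_command", "payload": {"deltas": [0,0.015,-0.001,0,0,0,0,0.045,-0.001,0,0,0,0,0.08,-0.001,0,0,0,0,0.115,-0.001,0,0,0,0,0.14,-0.001,0,0,0,0,0.155,-0.001,0,0,0,0,0.163,-0.001,0,0,0,0,0.165,-0.001,0,0,0]}}

```text
time: 9.22
ee_pos: [0.4881, 0.377, 0.1621]
eef_rot: [-0.705, -0.057, 0.057, 0.705]
ft_force: [0.1, 0.7, -1.6]
width: 0.0235
```

```bash
python3 - <<'E'
from bench import r
from h import *
s=show(); p=r.camera("scene"); cv2.imwrite("pics/s4.png",cv2.resize(p["image"][130:270,300:440,::-1],None,fx=4,fy=4))
E
```

```text
t 9.22 pos [0.4881 0.377  0.1621] x [0.987 0.162 0.   ] y [ 0.  0. -1.] z [-0.162  0.987  0.   ] F [ 0.1  0.7 -1.6] M [ 0.04 -0.1   0.02] w 0.0235 q [-0.05  0.51 -0.92  1.53  0.41  1.31 -0.85]
```

View pics/s4.png

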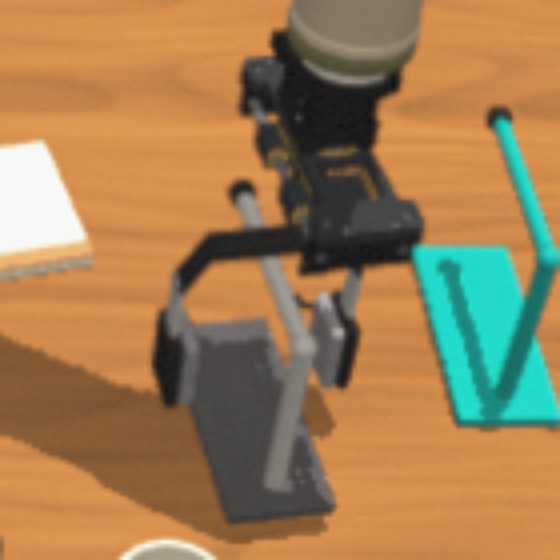

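{"api": "arm_command", "payload": {"deltas": [0,0.003,0,0,0,0,0,0.005,0,0,0,0,0,0.007,0,0,0,0,0,0.0075,0,0,0,0,0,0.008,0,0,0,0,0,0.0085,0,0,0,0]}}

```text
time: 10.02
ee_pos: [0.488, 0.3771, 0.1535]
eef_rot: [0.705, 0.057, -0.057, -0.705]
ft_force: [0.5, 0.3, -2.6]
width: 0.0233
```

{"api": "arm_command", "payload": {"deltas": [0,0.0005,0,0,0,0,0,0.001,0,0,0,0,0,0.0015,0,0,0,0,0,0.0015,0,0,0,0]}}

```text
time: 10.52
ee_pos: [0.488, 0.3771, 0.1521]
eef_rot: [0.705, 0.057, -0.057, -0.705]
ft_force: [0.7, 0.1, -1.4]
width: 0.0235
```

Not in contact yet, and the expected contact is at about TCP 0.152.

{"api": "arm_command", "payload": {"deltas": [0,0.0007,0,0,0,0,0,0.0014,0,0,0,0,0,0.002,0,0,0,0,0,0.002,0,0,0,0]}}

```text
time: 11.02
ee_pos: [0.4881, 0.3772, 0.1512]
eef_rot: [0.705, 0.058, -0.057, -0.705]
ft_force: [-3.4, -3.1, 9.1]
width: 0.0237
```

```bash
python3 - <<'E'
from bench import r
from h import *
s=show(); p=r.camera("scene"); cv2.imwrite("pics/s5.png",cv2.resize(p["image"][150:270,310:430,::-1],None,fx=5,fy=5,interpolation=2))
E
```

```text
t 11.03 pos [0.4881 0.3772 0.1512] x [0.987 0.162 0.001] y [ 0.001 -0.    -1.   ] z [-0.162  0.987 -0.   ] F [-3.4 -3.1  9.1] M [-0.86  0.58 -0.1 ] w 0.0237 q [-0.05  0.52 -0.92  1.54  0.42  1.29 -0.86]
```

View pics/s5.png

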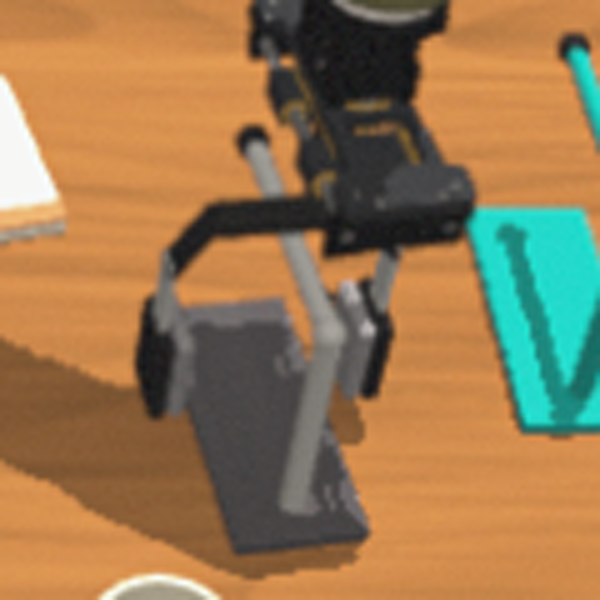

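Contact came at TCP 0.151, the predicted height, with about 11 N upward. I relieve it slightly and open.

{"api": "arm_command", "payload": {"deltas": [0,-0.0007,0,0,0,0,0,-0.0007,0,0,0,0,0,-0.0007,0,0,0,0,0,-0.0007,0,0,0,0,0,-0.0007,0,0,0,0], "hand": 0.6}}

```text
time: 11.7
ee_pos: [0.488, 0.377, 0.1506]
eef_rot: [0.705, 0.057, -0.057, -0.705]
ft_force: [0.1, -0.5, -1.0]
width: 0.0513
```

```bash
python3 - <<'E'
from bench import r
from h import *
s=show(); p=r.camera("scene"); cv2.imwrite("pics/s6.png",cv2.resize(p["image"][150:270,310:430,::-1],None,fx=5,fy=5,interpolation=2))
E
```

```text
t 11.7 pos [0.488  0.377  0.1506] x [ 0.987  0.162 -0.   ] y [-0. -0. -1.] z [-0.162  0.987 -0.   ] F [ 0.1 -0.5 -1. ] M [-0.03 -0.12  0.06] w 0.0513 q [-0.05  0.52 -0.91  1.54  0.42  1.29 -0.86]
```

View pics/s6.png

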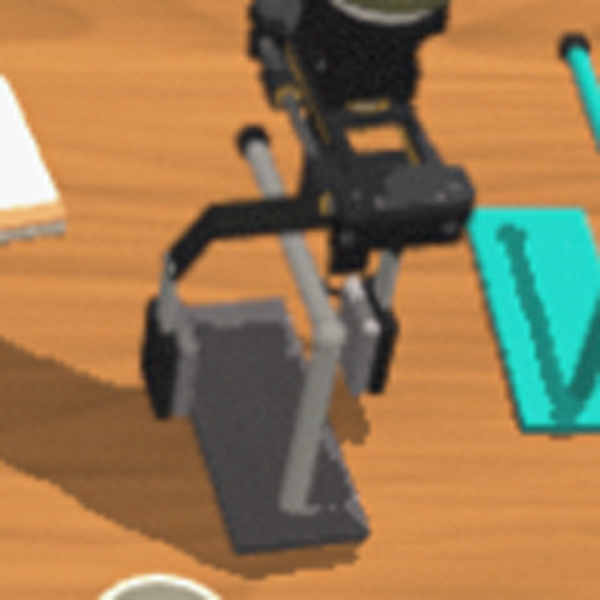

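{"api": "arm_command", "payload": {"deltas": [0,-0.005,0,0,0,0,0,-0.02,0,0,0,0,0,-0.045,0,0,0,0,0,-0.08,0,0,0,0,0,-0.12,0,0,0,0,0,-0.155,0,0,0,0]}}

```text
time: 12.5
ee_pos: [0.4878, 0.3773, 0.3086]
eef_rot: [-0.704, -0.058, 0.057, 0.705]
ft_force: [0.6, 0.8, 0.0]
width: 0.052
```

```bash
python3 - <<'E'
from bench import r
from h import *
s=show(); p=r.camera("scene"); cv2.imwrite("pics/s7.png",cv2.resize(p["image"][150:270,310:430,::-1],None,fx=5,fy=5,interpolation=2))
x=[.5391,-.3255,.0698,.1523,-.6164,-.0065]
Rt=R.from_euler("ZYX",[x[3],np.deg2rad(-35),0]).as_matrix(); print("tray x,y,z axes\n",np.round(Rt,3)); print("rib pt",np.array(x[:3])+Rt@[0,0,.05])
E
```

```text
t 12.5 pos [0.4878 0.3773 0.3086] x [0.987 0.162 0.002] y [ 0.001  0.001 -1.   ] z [-0.162  0.987  0.001] F [0.6 0.8 0. ] M [-0.01 -0.14  0.01] w 0.052 q [-0.05  0.43 -0.96  1.31  0.35  1.57 -0.8 ]
tray x,y,z axes
 [[ 0.81  -0.152 -0.567]
 [ 0.124  0.988 -0.087]
 [ 0.574 -0.     0.819]]
rib pt [ 0.51075314 -0.32985092  0.1107576 ]
```

View pics/s7.png

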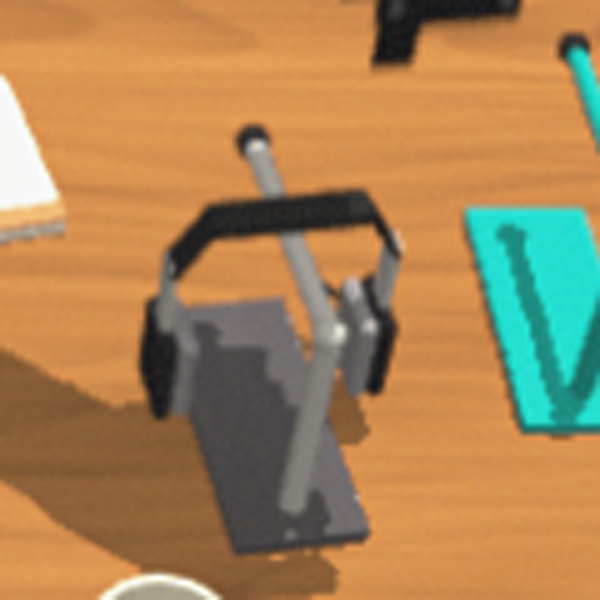

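The headset hangs level on the steel bar, with the crown crossing it at about (215,290) in the crop. Next comes the tray, with the tool tilted along the tray's normal.

```bash
cat >> h.py <<'E'
from scipy.spatial.transform import Slerp
def path(p,xdir,ydir,fr,s=None,lift=0):
    """fractions fr along straight line+slerp from measured pose; prints rows"""
    from bench import r
    s=s or r.read_state()
    y=np.array(ydir,float);y/=np.linalg.norm(y);x=np.array(xdir,float);x-=y*(x@y);x/=np.linalg.norm(x)
    Rt=R.from_matrix(np.c_[x,y,np.cross(x,y)]); R0=R.from_quat(s["eef_rot"])
    sl=Slerp([0,1],R.concatenate([R0,Rt])); p0=s["ee_pos"]
    for f in fr:
        d=R0.inv().apply((np.array(p)-p0)*f); v=np.rad2deg((R0.inv()*sl(f)).as_rotvec())
        print(", ".join(f"{a:.3f}" for a in d)+", "+", ".join(f"{a:.1f}" for a in v)+",")
TR=R.from_euler("ZYX",[.1515,np.deg2rad(-35),0]).as_matrix(); TP=np.array([.5391,-.3255,.0698])
E
python3 - <<'E'
from h import *
s=show()
path([.46,-.335,.29],-TR[:,1],-TR[:,2],[.03,.1,.18,.26,.34,.42,.5,.58])
E
```

```text
t 12.55 pos [0.4885 0.3784 0.3132] x [0.987 0.162 0.006] y [ 0.005  0.004 -1.   ] z [-0.162  0.987  0.004] F [-0.8 -0.1  3.4] M [ 0.   -0.08  0.05] w 0.0524 q [-0.05  0.43 -0.96  1.3   0.35  1.58 -0.8 ]
-0.004, 0.001, -0.021, 0.8, 2.6, -0.8,
-0.014, 0.002, -0.070, 2.7, 8.8, -2.7,
-0.026, 0.004, -0.126, 4.8, 15.8, -4.9,
-0.037, 0.005, -0.182, 7.0, 22.8, -7.1,
-0.049, 0.007, -0.238, 9.1, 29.8, -9.3,
-0.060, 0.008, -0.294, 11.3, 36.8, -11.5,
-0.072, 0.010, -0.350, 13.4, 43.8, -13.7,
-0.083, 0.012, -0.406, 15.6, 50.8, -15.9,
```

{"api": "arm_command", "payload": {"deltas": [-0.004,-0.005,-0.021,0.8,2.6,-0.8,-0.014,-0.01,-0.07,2.7,8.8,-2.7,-0.026,-0.01,-0.126,4.8,15.8,-4.9,-0.037,-0.01,-0.182,7,22.8,-7.1,-0.049,-0.005,-0.238,9.1,29.8,-9.3,-0.06,0,-0.294,11.3,36.8,-11.5,-0.072,0.005,-0.35,13.4,43.8,-13.7,-0.083,0.01,-0.406,15.6,50.8,-15.9], "hand": 1}}

```text
time: 13.55
ee_pos: [0.4715, -0.0386, 0.297]
eef_rot: [-0.548, 0.163, -0.338, 0.748]
ft_force: [-0.1, -0.2, -0.7]
width: 0.0869
```

```bash
python3 - <<'E'
from h import *
s=show()
path([.46,-.335,.27],-TR[:,1],-TR[:,2],[.15,.3,.46,.62,.78,.9,1,1])
E
```

```text
t 13.55 pos [ 0.4715 -0.0386  0.297 ] x [ 0.718 -0.684  0.127] y [ 0.328  0.171 -0.929] z [0.614 0.709 0.347] F [-0.1 -0.2 -0.7] M [-0.25  0.3  -0.03] w 0.0869 q [ 0.77 -0.27 -0.5   1.95 -0.42  1.17 -0.36]
0.029, -0.004, -0.034, 1.7, 5.5, -1.7,
0.057, -0.009, -0.068, 3.5, 11.0, -3.4,
0.088, -0.014, -0.104, 5.3, 16.9, -5.2,
0.119, -0.018, -0.140, 7.2, 22.7, -7.0,
0.149, -0.023, -0.177, 9.0, 28.6, -8.8,
0.172, -0.026, -0.204, 10.4, 33.0, -10.2,
0.191, -0.029, -0.227, 11.6, 36.7, -11.3,
0.191, -0.029, -0.227, 11.6, 36.7, -11.3,
```

{"api": "arm_command", "payload": {"deltas": [0.029,-0.004,-0.034,1.7,5.5,-1.7,0.057,-0.009,-0.068,3.5,11,-3.4,0.088,-0.014,-0.104,5.3,16.9,-5.2,0.119,-0.018,-0.14,7.2,22.7,-7,0.149,-0.023,-0.177,9,28.6,-8.8,0.172,-0.026,-0.204,10.4,33,-10.2,0.191,-0.029,-0.227,11.6,36.7,-11.3,0.191,-0.029,-0.227,11.6,36.7,-11.3]}}

```text
time: 14.55
ee_pos: [0.4605, -0.3353, 0.2681]
eef_rot: [-0.35, 0.302, -0.577, 0.673]
ft_force: [-0.1, 0.4, 0.3]
width: 0.0869
```

```bash
python3 - <<'E'
from bench import r
from h import *
s=show()
print("want",-TR[:,1],-TR[:,2])
p=r.camera("wrist"); W=wristW(s,p); im=p["image"][:,:,::-1].copy()
for l in [(75,100,30),(75,-100,30),(-75,100,30),(-75,-100,30),(72,6,65),(72,-6,65),(-72,6,65),(-72,-6,65),(63,88,8),(63,-88,8),(-63,88,8),(-63,-88,8)]:
    q=proj(TP+TR@(np.array(l)/1000),W,p)[0]; print(l,np.round(q)); cv2.drawMarker(im,tuple(int(v) for v in np.round(q)),(0,0,255),0,8,1)
cv2.imwrite("pics/w8.png",im)
plan(TP+TR@[0,0,.027+.06],-TR[:,1],s,-TR[:,2])
E
```

```text
t 14.55 pos [ 0.4605 -0.3353  0.2681] x [ 0.151 -0.989 -0.002] y [ 0.565  0.088 -0.82 ] z [0.811 0.123 0.572] F [-0.1  0.4  0.3] M [ 0.01  0.67 -0.02] w 0.0869 q [ 1.01 -0.03 -0.16  1.91 -0.62  1.   -0.29]
want [ 0.15092112 -0.98854581 -0.        ] [ 0.56700658  0.0865648  -0.81915204]
(75, 100, 30) [193. 156.]
(75, -100, 30) [386. 156.]
(-75, 100, 30) [204. 283.]
(-75, -100, 30) [374. 283.]
(72, 6, 65) [283. 166.]
(72, -6, 65) [296. 166.]
(-72, 6, 65) [284. 298.]
(-72, -6, 65) [295. 298.]
(63, 88, 8) [210. 164.]
(63, -88, 8) [368. 164.]
(-63, 88, 8) [218. 265.]
(-63, -88, 8) [361. 265.]
delta [ 0.0025  0.1209 -0.0486] [ 0.13 -0.06 -0.11]
```

View pics/w8.png

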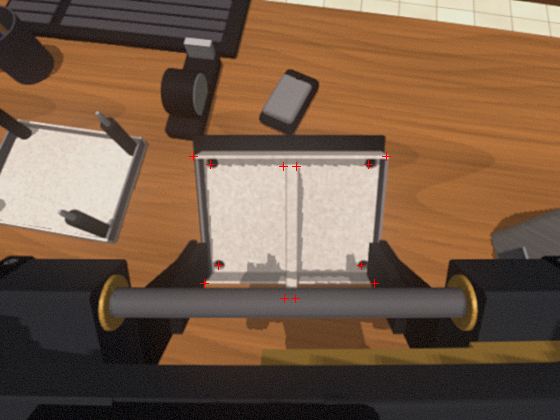

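Projected corners and holes match the picture within 2–3 px, with the rib at col 285–299. Next I go down along the tray normal.

{"api": "arm_command", "payload": {"deltas": [0.001,0.015,-0.012,0,0,0,0.002,0.045,-0.03,0,0,0,0.004,0.08,-0.045,0,0,0,0.004,0.115,-0.0486,0,0,0,0.004,0.145,-0.0486,0,0,0,0.004,0.167,-0.0486,0,0,0,0.004,0.178,-0.0486,0,0,0,0.004,0.18,-0.0486,0,0,0]}}

```text
time: 15.6
ee_pos: [0.5237, -0.3268, 0.092]
eef_rot: [-0.351, 0.302, -0.576, 0.674]
ft_force: [-0.4, 0.1, 0.7]
width: 0.0868
```

```bash
python3 - <<'E'
from bench import r
from h import *
s=show()
plan(TP+TR@[0,0,.027],-TR[:,1],s,-TR[:,2])
p=r.camera("scene"); cv2.imwrite("pics/s9.png",cv2.resize(p["image"][150:280,80:220,::-1],None,fx=5,fy=4.5,interpolation=2))
E
```

```text
t 15.6 pos [ 0.5237 -0.3268  0.092 ] x [ 0.155 -0.988 -0.002] y [ 0.564  0.09  -0.821] z [0.811 0.126 0.571] F [-0.4  0.1  0.7] M [-0.11  0.65 -0.02] w 0.0868 q [ 0.94  0.25 -0.22  2.02 -0.75  0.62 -0.11]
delta [ 0.001  -0.     -0.0001] [ 0.19  0.13 -0.24]
```

View pics/s9.png

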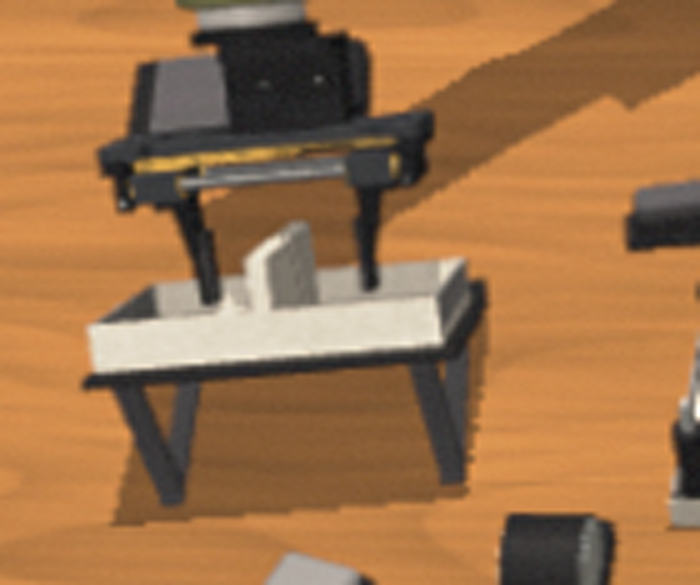

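{"api": "arm_command", "payload": {"deltas": [0,0,0,0,0,0,0,0,0,0,0,0,0,0,0,0,0,0,0,0,0,0,0,0,0,0,0,0,0,0,0,0,0,0,0,0,0,0,0,0,0,0,0,0,0,0,0,0], "hand": 0, "grip_force": 55}}

```text
time: 16.65
ee_pos: [0.5237, -0.3277, 0.0926]
eef_rot: [-0.351, 0.302, -0.576, 0.673]
ft_force: [0.8, -1.9, 0.9]
width: 0.0151
```

{"api": "arm_command", "payload": {"deltas": [0,0,0,0,0,0,0,0,0,0,0,0,0,0,0,0,0,0,0,0,0,0,0,0]}}

```text
time: 17.15
ee_pos: [0.5238, -0.3279, 0.0927]
eef_rot: [-0.351, 0.302, -0.576, 0.673]
ft_force: [0.8, -3.1, -1.7]
width: 0.0117
```

```bash
python3 - <<'E'
from h import *
s=show()
E
```

```text
t 17.15 pos [ 0.5238 -0.3279  0.0927] x [ 0.154 -0.988 -0.001] y [ 0.565  0.089 -0.821] z [0.811 0.125 0.571] F [ 0.8 -3.1 -1.7] M [-0.62  0.53 -0.52] w 0.0117 q [ 0.94  0.25 -0.22  2.02 -0.75  0.62 -0.11]
```

{"api": "arm_command", "payload": {"deltas": [0,-0.004,0,0,0,0,0,-0.012,0,0,0,0,0,-0.022,0,0,0,0,0,-0.034,0,0,0,0,0,-0.05,0.004,0,0,0,0,-0.07,0.014,0,0,0,0,-0.086,0.025,0,0,0,0,-0.094,0.031,0,0,0]}}

```text
time: 18.15
ee_pos: [0.4962, -0.3325, 0.1894]
eef_rot: [-0.351, 0.301, -0.577, 0.673]
ft_force: [0.6, 0.7, -2.9]
width: 0.0117
```

```bash
python3 - <<'E'
from bench import r
from h import *
s=show()
p=r.camera("scene"); cv2.imwrite("pics/s10.png",cv2.resize(p["image"][110:280,70:240,::-1],None,fx=4,fy=3.5,interpolation=2))
p=r.camera("wrist"); W=wristW(s,p); im=p["image"][:,:,::-1].copy()
# tray in tool: origin at tool y=+.027, x_t = tool z, y_t=-tool x, z_t=-tool y
A=np.array([[0,-1,0],[0,0,-1],[1,0,0]],float); M=R.from_quat(s["eef_rot"]).as_matrix()
for l in [(75,100,30),(75,-100,30),(63,88,8),(63,-88,8),(-63,88,8),(-63,-88,8)]:
    q=proj(s["ee_pos"]+M@(np.array([0,.027,0])+A@(np.array(l)/1000)),W,p)[0]; print(l,np.round(q)); cv2.drawMarker(im,tuple(int(v) for v in np.round(q)),(0,0,255),0,8,1)
cv2.imwrite("pics/w10.png",im)
E
```

```text
t 18.15 pos [ 0.4962 -0.3325  0.1894] x [ 0.154 -0.988  0.   ] y [ 0.565  0.088 -0.82 ] z [0.81  0.126 0.572] F [ 0.6  0.7 -2.9] M [-0.17  1.08  0.  ] w 0.0117 q [ 0.96  0.08 -0.18  1.97 -0.66  0.82 -0.24]
(75, 100, 30) [ 77. 117.]
(75, -100, 30) [496. 117.]
(63, 88, 8) [127. 137.]
(63, -88, 8) [447. 137.]
(-63, 88, 8) [154. 330.]
(-63, -88, 8) [419. 330.]
```

View pics/s10.png

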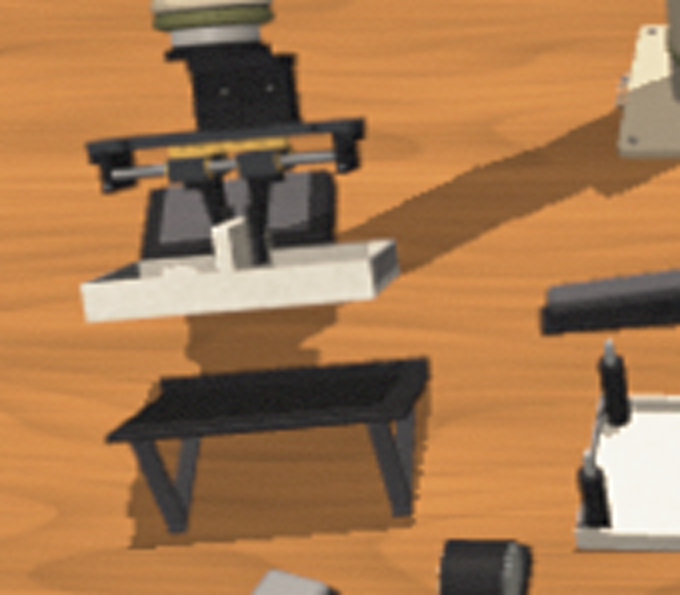

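View pics/w10.png

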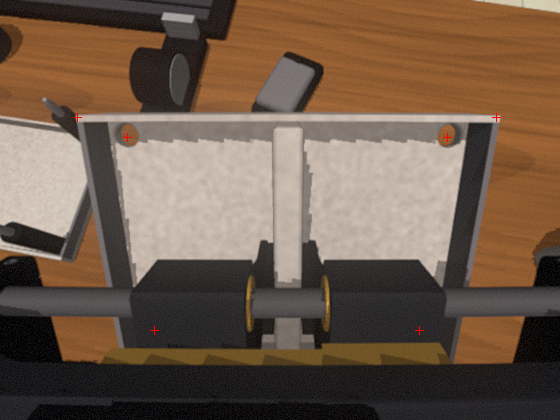

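The tray is off the holder, and both +x holes, at (128,135) and (446,135), sit within 2 px of the model of the tray in the hand. Before moving on, I cross-check the organiser pose against the earlier wrist pictures, which costs no robot time.

```bash
python3 - <<'E'
from bench import r
from h import *
p=r.camera("wrist")
s={"ee_pos":np.array([.5501,.0443,.2999]),"eef_rot":R.from_matrix(np.linalg.qr(np.c_[[1,.01,0],[0,.001,-1],[-.01,1,.001]])[0]*1).as_quat()}
M=np.c_[[1,.01,0],[0,.0005,-1],[-.01,1,.0005]]; U,_,V=np.linalg.svd(M); s["eef_rot"]=R.from_matrix(U@V).as_quat()
W=wristW(s,p); im=cv2.imread("pics/w1.png")
a=-.0099
Ro=R.from_euler("z",a).as_matrix(); po=np.array([.5594,.0141,0])
f=5; crop=cv2.resize(im[95:255,228:370],None,fx=f,fy=f*.74,interpolation=2)
for sx in(1,-1):
  for sy in(1,-1):
    for z,c in((105,(0,0,255)),(80,(0,255,0))):
      q=proj(po+Ro@np.array([sx*.063,sy*.088,z/1e3]),W,p)[0]; print(sx,sy,z,np.round(q,1))
      cv2.drawMarker(crop,(int((q[0]-228+.5)*f),int((q[1]-95+.5)*f*.74)),c,0,10,1)
for sx in(1,-1):
  for sy in(1,-1):
      q=proj(po+Ro@np.array([sx*.078,sy*.103,.022]),W,p)[0]; print(sx,sy,22,np.round(q,1))
      cv2.drawMarker(crop,(int((q[0]-228+.5)*f),int((q[1]-95+.5)*f*.74)),(255,0,0),0,10,1)
cv2.imwrite("pics/w1c.png",crop)
E
```

```text
1 1 105 [356.3 125.8]
1 1 80 [351.9 124.2]
1 -1 105 [344.5 273.3]
1 -1 80 [341.3 263.6]
-1 1 105 [237.7 123.3]
-1 1 80 [240.9 121.9]
-1 -1 105 [241.3 271.5]
-1 -1 80 [243.9 261.9]
1 1 22 [355.9 109.5]
1 -1 22 [344.6 254.4]
-1 1 22 [235.1 106.9]
-1 -1 22 [238.8 252.5]
```

View pics/w1c.png

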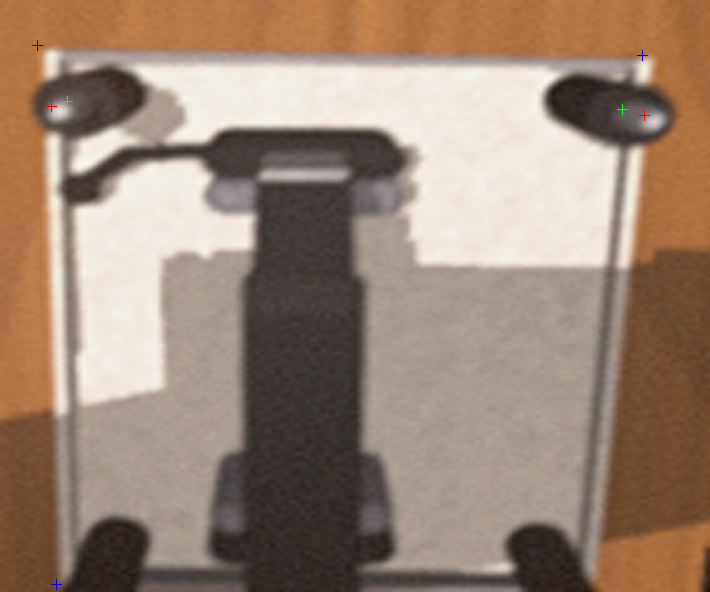

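```bash
python3 - <<'E'
from h import *
s=show()
a=-.0099
path([.5594,.0141,.185],[np.sin(a),-np.cos(a),0],[0,0,-1],[.03,.1,.21,.34,.48,.62,.75,.86,.94,1])
E
```

```text
t 18.3 pos [ 0.496  -0.3321  0.1878] x [ 0.154 -0.988 -0.001] y [ 0.565  0.089 -0.821] z [0.811 0.126 0.572] F [-0.7  0.4 -4. ] M [-0.17  1.12 -0.03] w 0.0114 q [ 0.96  0.08 -0.18  1.97 -0.66  0.82 -0.23]
-0.010, 0.002, 0.003, -1.0, 0.3, -0.1,
-0.033, 0.007, 0.009, -3.5, 0.9, -0.3,
-0.070, 0.014, 0.020, -7.3, 1.9, -0.6,
-0.113, 0.023, 0.032, -11.8, 3.1, -1.0,
-0.159, 0.033, 0.045, -16.7, 4.4, -1.4,
-0.206, 0.043, 0.058, -21.6, 5.7, -1.8,
-0.249, 0.052, 0.070, -26.1, 6.9, -2.2,
-0.286, 0.059, 0.080, -29.9, 7.9, -2.5,
-0.312, 0.065, 0.088, -32.7, 8.6, -2.7,
-0.332, 0.069, 0.094, -34.8, 9.1, -2.9,
```

{"api": "arm_command", "payload": {"deltas": [-0.01,0.002,0.003,-1,0.3,-0.1,-0.033,0.007,0.009,-3.5,0.9,-0.3,-0.07,0.014,0.02,-7.3,1.9,-0.6,-0.113,0.023,0.032,-11.8,3.1,-1,-0.159,0.033,0.045,-16.7,4.4,-1.4,-0.206,0.043,0.058,-21.6,5.7,-1.8,-0.249,0.052,0.07,-26.1,6.9,-2.2,-0.286,0.059,0.08,-29.9,7.9,-2.5]}}

```text
time: 19.3
ee_pos: [0.5499, -0.0319, 0.1845]
eef_rot: [-0.48, 0.478, -0.515, 0.525]
ft_force: [0.7, -1.2, -2.6]
width: 0.0119
```

```bash
python3 - <<'E'
from h import *
s=show()
a=-.0099
path([.5594,.0141,.18],[np.sin(a),-np.cos(a),0],[0,0,-1],[.4,.8,1])
E
```

```text
t 19.3 pos [ 0.5499 -0.0319  0.1845] x [ 0.012 -1.    -0.008] y [ 0.081  0.009 -0.997] z [0.997 0.012 0.082] F [ 0.7 -1.2 -2.6] M [-0.01  0.11 -0.01] w 0.0119 q [ 0.47  0.17 -0.53  1.76  0.09  1.15 -1.65]
-0.018, 0.002, 0.004, -1.9, 0.5, -0.2,
-0.037, 0.005, 0.008, -3.7, 1.0, -0.4,
-0.046, 0.006, 0.010, -4.7, 1.3, -0.5,
```

{"api": "arm_command", "payload": {"deltas": [-0.018,0.002,0.004,-1.9,0.5,-0.2,-0.037,0.005,0.008,-3.7,1,-0.4,-0.046,0.006,0.01,-4.7,1.3,-0.5,-0.046,0.006,0.01,-4.7,1.3,-0.5,-0.046,0.006,0.01,-4.7,1.3,-0.5]}}

```text
time: 19.92
ee_pos: [0.5597, 0.011, 0.1803]
eef_rot: [0.496, -0.502, 0.504, -0.497]
ft_force: [0.4, 1.2, -4.0]
width: 0.0118
```

```bash
python3 - <<'E'
from bench import r
from h import *
s=show()
a=-.0099
plan([.5594,.0141,.145],[np.sin(a),-np.cos(a),0])
import pickle
D={"s":s}
for n in("scene","top"):
    p=r.camera(n); D[n]={k:p[k] for k in("image","intrinsics","k1","world_from_camera")}
pickle.dump(D,open("d1.pkl","wb"))
cv2.imwrite("pics/s11.png",cv2.resize(D["scene"]["image"][175:275,200:300,::-1],None,fx=6,fy=6,interpolation=2))
cv2.imwrite("pics/t11.png",cv2.resize(D["top"]["image"][150:250,255:375,::-1],None,fx=6,fy=6,interpolation=2))
E
```

```text
t 19.93 pos [0.5597 0.011  0.1803] x [-0.012 -1.     0.001] y [ 0.003 -0.001 -1.   ] z [ 1.    -0.012  0.003] F [ 0.4  1.2 -4. ] M [0.01 0.08 0.04] w 0.0118 q [ 0.37  0.26 -0.55  1.67  0.15  1.24 -1.79]
delta [-0.0032  0.0352 -0.0005] [-0.16 -0.13  0.04]
```

View pics/s11.png

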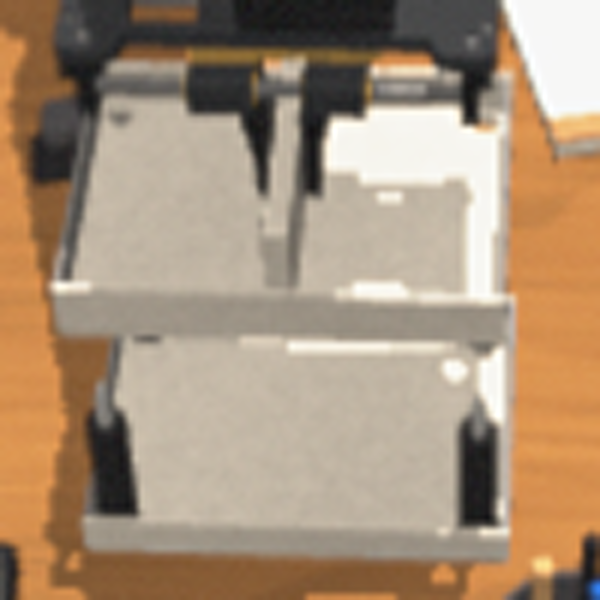

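View pics/t11.png

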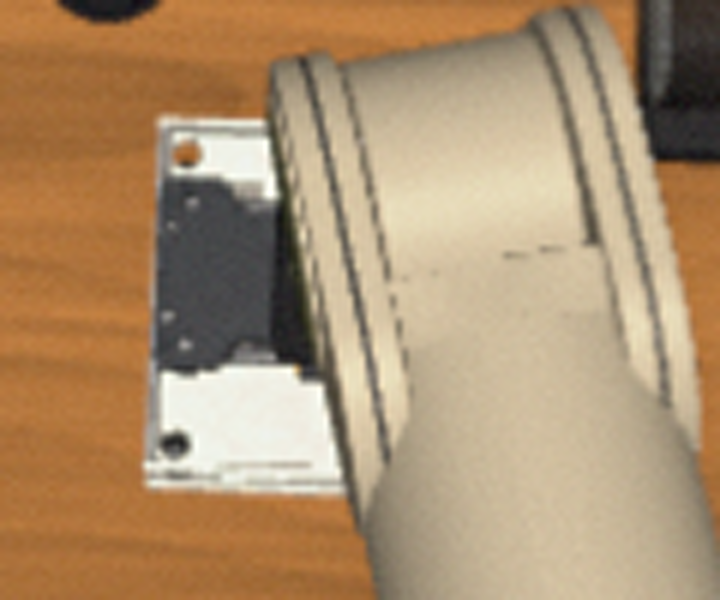

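```bash
cat > fit2.py <<'E'
import re,io,contextlib
src=open("fit.py").read().split("P=lambda z")[0]; exec(src)
D=pickle.load(open("d1.pkl","rb")); S=D["s"]
s=lambda u:o(200,175,6,u); t=lambda u:o(255,150,6,u)
obs=[("top",t(a),b) for a,b in [((186,153),(63,88,8)),((175,444),(-63,88,8)),((161,119),(75,100,30)),((147,487),(-75,100,30))]]
obs+=[("scene",s(a),b) for a,b in [((52,285),(75,-100,30)),((514,299),(75,100,30)),((57,333),(75,-100,0)),((513,338),(75,100,0)),((121,117),(-63,-88,8))]]
z0=S["ee_pos"][2]-.027
x=fit(obs,lambda x:(R.from_euler("z",x[2]).as_matrix(),np.array([x[0],x[1],z0])),[.56,.01,0],"tray fixed z")
x=fit(obs,lambda x:(R.from_euler("z",x[2]).as_matrix(),np.array([x[0],x[1],x[3]])),[.56,.01,0,.15],"tray")
print(S["ee_pos"])
E
python3 fit2.py
```

```text
tray fixed z [ 0.5592  0.0129 -0.0032]
    top (63, 88, 8) [-0.2  0.7]
    top (-63, 88, 8) [0.1 0.5]
    top (75, 100, 30) [-0.7  0.3]
    top (-75, 100, 30) [-0.3 -2.4]
    scene (75, -100, 30) [0.3 0.6]
    scene (75, 100, 30) [-1.2 -0.2]
    scene (75, -100, 0) [0.6 0.2]
    scene (75, 100, 0) [-1.2  0.9]
    scene (-63, -88, 8) [-0.2 -1. ]
tray [0.5598 0.013  0.     0.1547]
    top (63, 88, 8) [-0.3  0.4]
    top (-63, 88, 8) [0.2 0.4]
    top (75, 100, 30) [-0.8  0.1]
    top (-75, 100, 30) [-0.2 -2.5]
    scene (75, -100, 30) [0.3 0.5]
    scene (75, 100, 30) [-1.1 -0.5]
    scene (75, -100, 0) [0.6 0.1]
    scene (75, 100, 0) [-1.1  0.6]
    scene (-63, -88, 8) [-0.4 -1.2]
[0.55973758 0.01096068 0.18025066]
```

{"api": "arm_command", "payload": {"deltas": [-0.001,0.008,-0.0005,0,0,0,-0.002,0.02,-0.0005,0,0,0,-0.002,0.031,-0.0005,0,0,0,-0.002,0.039,-0.0005,0,0,0,-0.002,0.043,-0.0005,0,0,0,-0.002,0.043,-0.0005,0,0,0]}}

```text
time: 20.78
ee_pos: [0.5595, 0.014, 0.1372]
eef_rot: [0.497, -0.502, 0.503, -0.498]
ft_force: [0.5, -0.6, -3.4]
width: 0.0115
```

```bash
cat > look.py <<'E'
import sys
from bench import r
from h import *
k=sys.argv[1]
s=show()
t=r.camera("top")["image"][:,:,::-1]; w=r.camera("wrist")["image"][:,:,::-1]; c=r.camera("scene")["image"][:,:,::-1]
f=16
A=[cv2.resize(t[a:a+24,272:296],(384,290),interpolation=2) for a in(166,214)]
B=cv2.resize(w[95:175,90:190],(384,290),interpolation=2); C=cv2.resize(w[95:175,390:490],(384,290),interpolation=2)
cv2.imwrite(f"pics/{k}.png",np.vstack([np.hstack(A),np.hstack([B,C])]))
cv2.imwrite(f"pics/{k}s.png",cv2.resize(c[180:275,200:300],None,fx=6,fy=6,interpolation=2))
E
python3 look.py k1
```

```text
t 20.77 pos [0.5595 0.014  0.1372] x [-0.011 -1.     0.   ] y [ 0.002 -0.    -1.   ] z [ 1.    -0.011  0.002] F [ 0.5 -0.6 -3.4] M [ 0.09  0.09 -0.01] w 0.0115 q [ 0.36  0.3  -0.55  1.72  0.17  1.16 -1.82]
```

View pics/k1.png

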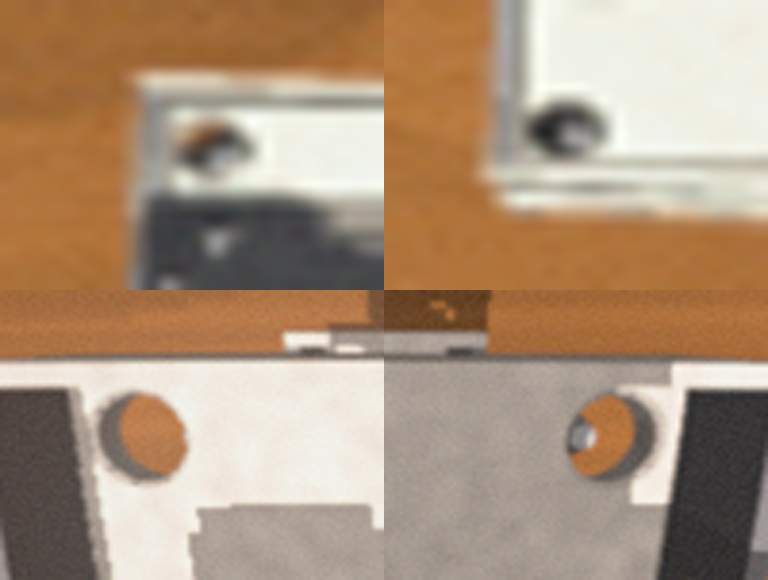

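View pics/k1s.png

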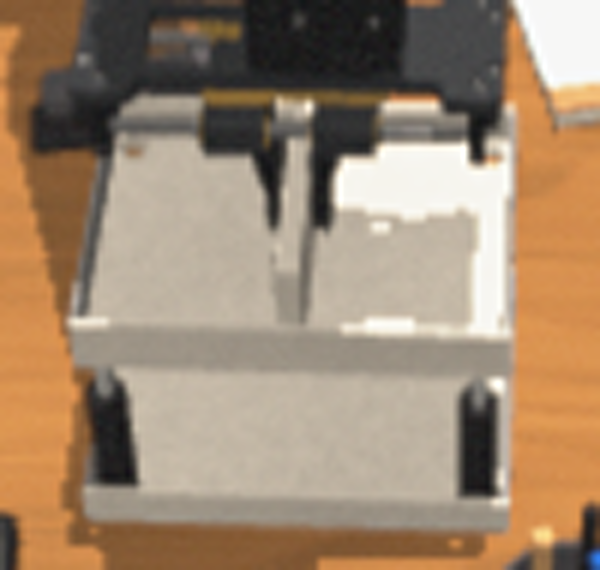

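Through the holes, the pins lie about 2 mm towards −y and 1 mm towards −x of centre. In the wrist view the right hole shows a pin at (582,437) and the left shows none. The top view shows pins right of and below the hole centres at (228,160) and (578,137). I shift accordingly and lower a little.

{"api": "arm_command", "payload": {"deltas": [0.001,0,-0.0005,0,0,0,0.002,0,-0.001,0,0,0,0.002,0.001,-0.001,0,0,0,0.002,0.002,-0.001,0,0,0,0.002,0.003,-0.001,0,0,0,0.002,0.003,-0.001,0,0,0]}}

```text
time: 21.68
ee_pos: [0.5585, 0.0119, 0.1342]
eef_rot: [0.497, -0.502, 0.504, -0.498]
ft_force: [-0.5, -0.3, -2.9]
width: 0.012
```

```bash
python3 look.py k2
```

```text
t 21.68 pos [0.5585 0.0119 0.1342] x [-0.011 -1.     0.001] y [ 0.002 -0.001 -1.   ] z [ 1.    -0.011  0.002] F [-0.5 -0.3 -2.9] M [ 0.01  0.09 -0.01] w 0.012 q [ 0.36  0.3  -0.55  1.73  0.17  1.16 -1.82]
```

View pics/k2.png

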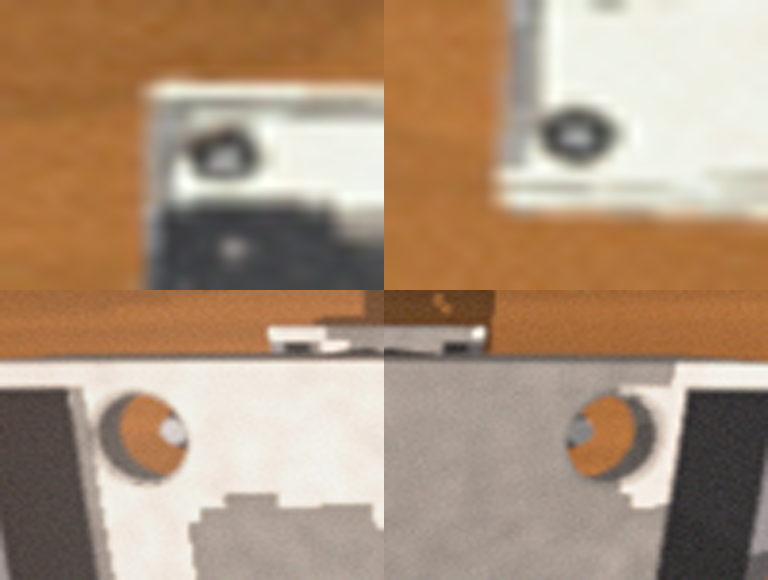

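The pins now sit symmetrically in the two front holes, at (175,432) and (578,430), and are centred in the top view. I lower further.

{"api": "arm_command", "payload": {"deltas": [0,0.002,0,0,0,0,0,0.005,0,0,0,0,0,0.008,0,0,0,0,0,0.011,0,0,0,0,0,0.014,0,0,0,0,0,0.017,0,0,0,0,0,0.019,0,0,0,0,0,0.019,0,0,0,0]}}

```text
time: 22.82
ee_pos: [0.5585, 0.0119, 0.1153]
eef_rot: [0.497, -0.502, 0.504, -0.498]
ft_force: [-0.1, -0.1, -2.4]
width: 0.0114
```

```bash
python3 look.py k3
```

```text
t 22.82 pos [0.5585 0.0119 0.1153] x [-0.011 -1.     0.   ] y [ 0.002 -0.    -1.   ] z [ 1.    -0.011  0.002] F [-0.1 -0.1 -2.4] M [-0.02 -0.01 -0.06] w 0.0114 q [ 0.36  0.32 -0.55  1.75  0.18  1.12 -1.82]
```

View pics/k3.png

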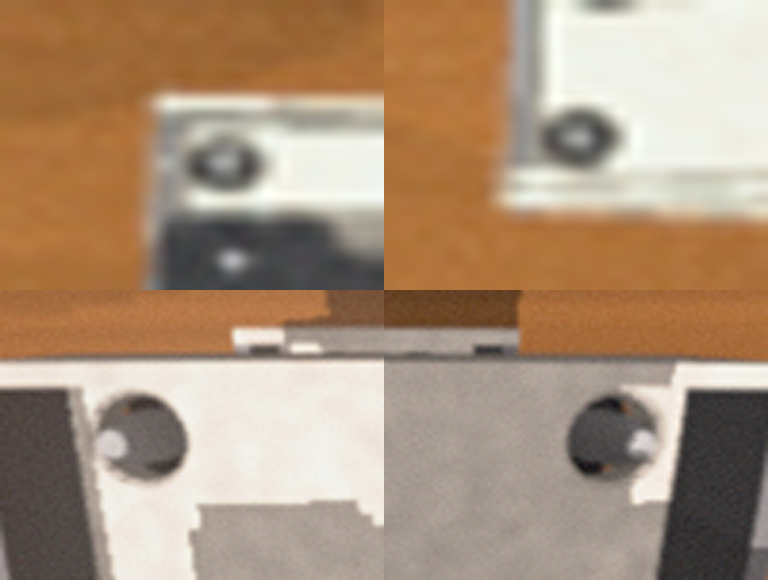

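View pics/k3s.png

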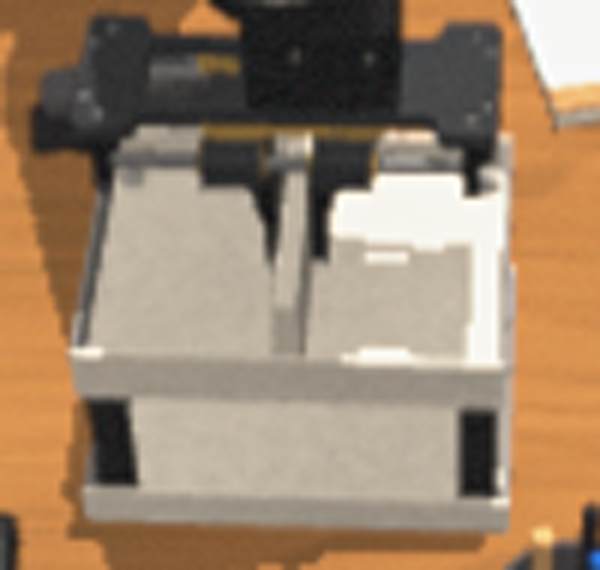

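All visible pins stand in their holes with no side force. I lower to the shoulders.

{"api": "arm_command", "payload": {"deltas": [0,0.0015,0,0,0,0,0,0.003,0,0,0,0,0,0.0045,0,0,0,0,0,0.006,0,0,0,0,0,0.007,0,0,0,0,0,0.007,0,0,0,0]}}

```text
time: 23.72
ee_pos: [0.5586, 0.0119, 0.1083]
eef_rot: [0.497, -0.502, 0.504, -0.498]
ft_force: [1.1, -0.5, -3.3]
width: 0.0115
```

{"api": "arm_command", "payload": {"deltas": [0,0.0005,0,0,0,0,0,0.001,0,0,0,0,0,0.0015,0,0,0,0,0,0.0015,0,0,0,0]}}

```text
time: 24.22
ee_pos: [0.5586, 0.0119, 0.1069]
eef_rot: [0.497, -0.502, 0.504, -0.498]
ft_force: [-0.5, 0.1, -3.1]
width: 0.0116
```

{"api": "arm_command", "payload": {"deltas": [0,0.0007,0,0,0,0,0,0.0014,0,0,0,0,0,0.002,0,0,0,0,0,0.002,0,0,0,0]}}

```text
time: 24.72
ee_pos: [0.5589, 0.0119, 0.1064]
eef_rot: [0.497, -0.502, 0.504, -0.498]
ft_force: [-5.6, -0.4, 12.9]
width: 0.0113
```

```bash
python3 look.py k4
```

```text
t 24.73 pos [0.5589 0.0119 0.1064] x [-0.012 -1.     0.001] y [ 0.003 -0.001 -1.   ] z [ 1.    -0.012  0.003] F [-5.6 -0.4 12.9] M [0.04 1.66 0.06] w 0.0113 q [ 0.36  0.33 -0.54  1.76  0.19  1.1  -1.83]
```

View pics/k4s.png

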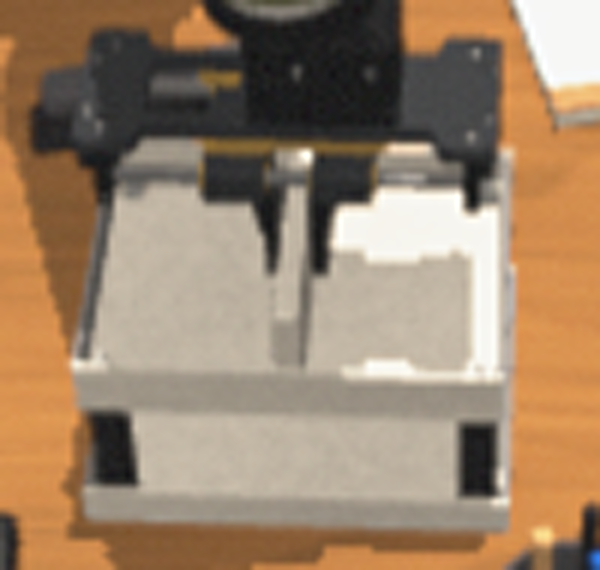

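The tray met the shoulders at TCP 0.1064, against 0.107 expected, with about 16 N up. Now I release.

{"api": "arm_command", "payload": {"deltas": [0,0,0,0,0,0,0,0,0,0,0,0,0,0,0,0,0,0,0,0,0,0,0,0,0,0,0,0,0,0], "hand": 0.5}}

```text
time: 25.5
ee_pos: [0.5586, 0.0119, 0.1048]
eef_rot: [0.497, -0.502, 0.504, -0.498]
ft_force: [-0.0, 0.0, 0.7]
width: 0.0428
```

{"api": "arm_command", "payload": {"deltas": [0,-0.005,0,0,0,0,0,-0.02,0,0,0,0,0,-0.045,0,0,0,0,0,-0.08,0,0,0,0,0,-0.12,0,0,0,0,0,-0.16,0,0,0,0,0,-0.19,0,0,0,0,0,-0.2,0,0,0,0]}}

```text
time: 26.5
ee_pos: [0.5587, 0.0124, 0.3076]
eef_rot: [0.496, -0.501, 0.504, -0.499]
ft_force: [-0.3, 0.4, -1.1]
width: 0.0437
```

```bash
python3 - <<'E'
from bench import r
from h import *
import pickle
s=show()
D={}
for n in("scene","wrist"):
    p=r.camera(n); D[n]={k:p[k] for k in p}
    cv2.imwrite(f"pics/{n}20.png",p["image"][:,:,::-1])
cv2.imwrite("pics/s20.png",cv2.resize(D["scene"]["image"][190:275,205:295,::-1],None,fx=7,fy=7,interpolation=2))
W=wristW(s,D["wrist"])
Ro=R.from_euler("z",-.0099).as_matrix()
for z in(88,105):
  for l in [(63,88),(63,-88),(-63,88),(-63,-88)]: print(z,l,np.round(proj(np.array([.5585,.0119,0])+Ro@np.array([*l,z])/1000 if 0 else np.array([.5585,.0119,0])+Ro@(np.array([*l,z])/1000),W,D["wrist"])))
E
```

```text
t 26.5 pos [0.5587 0.0124 0.3076] x [-0.011 -1.     0.001] y [ 0.006 -0.001 -1.   ] z [ 1.    -0.011  0.006] F [-0.3  0.4 -1.1] M [ 0.01  0.05 -0.01] w 0.0437 q [ 0.38  0.19 -0.56  1.48  0.1   1.49 -1.76]
88 (63, 88) [[209. 119.]]
88 (63, -88) [[365. 119.]]
88 (-63, 88) [[216. 224.]]
88 (-63, -88) [[358. 224.]]
105 (63, 88) [[206. 120.]]
105 (63, -88) [[368. 120.]]
105 (-63, 88) [[213. 229.]]
105 (-63, -88) [[361. 229.]]
```

View pics/s20.png

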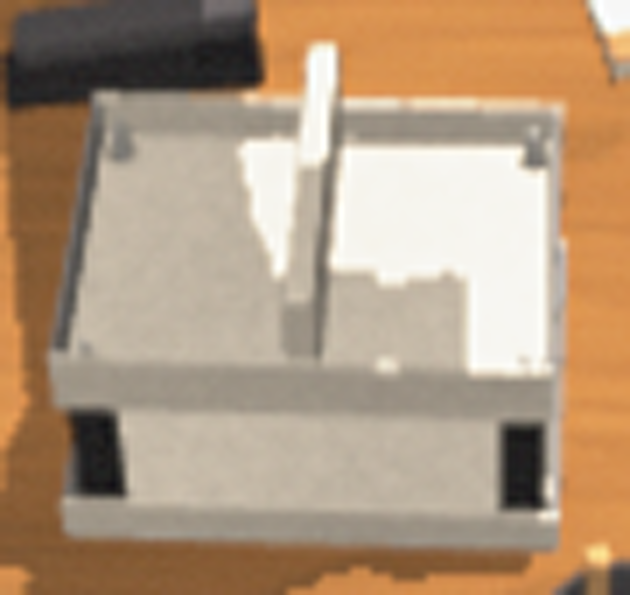

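View pics/wrist20.png

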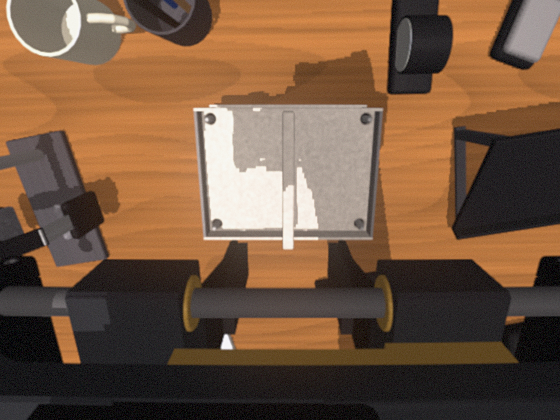

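View pics/scene20.png

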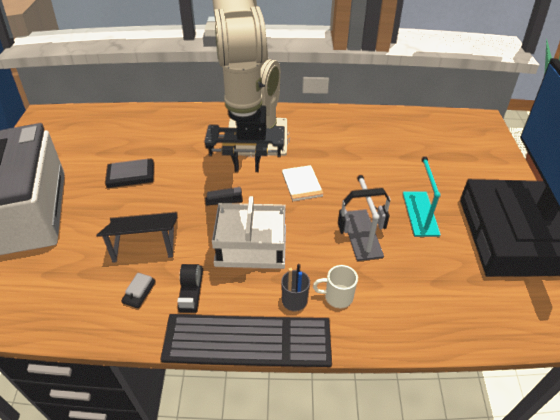

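Wrist view: pins show in all four holes, at (210,119), (366,119), (216,224) and (359,224), matching prediction. One last check of tray level and height from the scene picture, plus the headset.

```bash
python3 - <<'E'
from bench import r
from h import *
s=show(); p=r.camera("scene"); W=p["world_from_camera"]
Ro=R.from_euler("z",-.0099).as_matrix(); im=cv2.resize(p["image"][190:275,205:295,::-1],None,fx=7,fy=7,interpolation=2)
for l in [(75,100,110),(75,-100,110),(-75,100,110),(-75,-100,110),(75,100,80),(75,-100,80),(72,0,145),(-72,0,145)]:
    q=proj(np.array([.5585,.0125,0])+Ro@(np.array(l)/1000),W,p)[0]; cv2.drawMarker(im,(int((q[0]-205+.5)*7),int((q[1]-190+.5)*7)),(0,0,255),0,12,1)
im2=cv2.resize(p["image"][170:265,325:400,::-1],None,fx=6,fy=6.26,interpolation=2)[:595]
cv2.imwrite("pics/fin.png",np.hstack([im[:590],im2[:590]])[:, :1100]); 
f=cv2.imread("pics/fin.png"); cv2.imwrite("pics/fin.png",cv2.resize(f,(800,int(f.shape[0]*800/f.shape[1]))))
E
```

```text
t 26.6 pos [0.5583 0.0122 0.3058] x [-0.011 -1.     0.001] y [ 0.004 -0.001 -1.   ] z [ 1.    -0.011  0.004] F [ 0.1  0.1 -0.7] M [ 0.03  0.01 -0.05] w 0.0433 q [ 0.38  0.19 -0.56  1.48  0.1   1.49 -1.76]
```

View pics/fin.png

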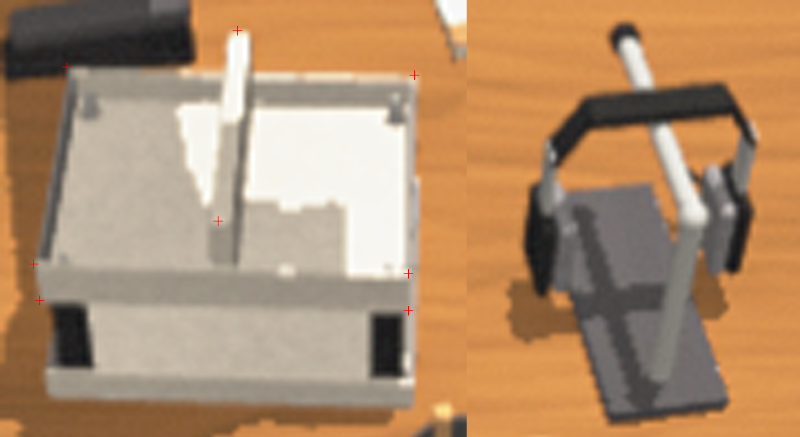

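```bash
python3 - <<'E'
from bench import r
print(r.close_job(), r.read_state()["time"])
E
```

```text
the job is handed in; nothing more can be done
the job is handed in; nothing more can be done
```

The headset now hangs by its crown over the steel bar of the grey stand. After that I took the upper tray off the copy holder, levelled it and set it on the organiser. The job was handed in at about 26.6 s, inside the 61 s limit.

- **Headset:** contact with the bar came at the predicted height with about 11 N. After release it hung level and was still there in the final scene picture. I left the turquoise stand alone.
- **Tray:** it met the shoulders at TCP 106.4 mm against 107 mm expected, with about 16 N. Afterwards pins showed in all four holes. The rim corners matched a level, seated model within about 1–2 px.
- **Bystanders and arm:** the stapler, mouse, pen cup, mug and tape dispenser looked unmoved in the final scene picture. The arm was clear of everything, about 0.2 m above the tray.
- **Disagreements:** the organiser position from the overhead and scene cameras was 1–2 mm off from what I saw through the tray's holes. I corrected for that before lowering. The stand's foot plate also measured about 10 mm further from the robot than its stated centre, so I hung the headset by the bar alone.

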